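Put the condiments back in their stand by height

TASK

Put the four condiments back in the wooden condiment stand in order of height: the tallest in the square seat at the high end, then falling along the row to the shortest in the smallest round seat at the low end. Each must stand upright, fully down in its seat; knock none of them over on the way, and leave the mug and the kitchen timer where they are.

Things in the scene. Friction and masses are not known exactly. Their poses are not given: they have to be found in the camera images.
- bottle: Tall square clear bottle with a reddish-brown screw cap, closed, about 0.2 kg: 65 x 65 mm square below, 212 mm high, the tallest of the four. Origin: centre of its underside, z up; x and y are square to its flat sides. Straight sides up to 125 mm, then narrowing to the neck; the round cap is 32 mm across, from 196 to 212 mm height: grip it there.
- mill: Turned wooden pepper mill, about 0.18 kg: round, 58 mm across the foot, 170 mm high, second tallest. Origin: centre of its underside, z up. Its round head is 50 mm across at 141 mm height, with a 12 mm knob on top (158 to 170 mm); the head does not turn.
- jar: Spice jar with red lid, about 0.11 kg: round, 45 mm across, 106 mm high, third tallest. Origin: centre of its underside, z up. The lid is 45 mm across, from 85 to 106 mm height.
- shaker: Glass salt shaker with a grey domed cap, about 0.10 kg: round, 44 mm across the foot, 90 mm high, the shortest. Origin: centre of its underside, z up. The cap is about 34 mm across from 66 to 86 mm height.
- seat_bottle: Square seat of the wooden condiment stand, 80 mm wide, a recess 8 mm deep with a cork pad in it. Origin: centre of the cork's top face, 10 mm above the worktop, where a foot stands. z up, y along the row to the larger seats, x to the stand's back. First of the row, at the high end. The stand is one fixed piece, 330 x 120 mm, at any yaw; its board is 18 mm thick.
- seat_mill: Largest round seat of the stand, 74 mm wide, a recess 8 mm deep with a cork pad in it. Origin: centre of the cork's top face, 10 mm above the worktop, where a foot stands. z up, y along the row to the larger seats, x to the stand's back. Second in the row, 86 mm from the square seat (centres). The board reaches 52 mm from the row's centre line to the front and 68 mm to the back.
- seat_jar: Middle round seat of the stand, 66 mm wide, a recess 8 mm deep with a cork pad in it. Origin: centre of the cork's top face, 10 mm above the worktop, where a foot stands. z up, y along the row to the larger seats, x to the stand's back. Third in the row, 79 mm from the 74 mm seat. A slim wooden gallery stands along the stand's back, 52 to 68 mm from the row's centre line.
- seat_shaker: Smallest round seat of the stand, 60 mm wide, a recess 8 mm deep with a cork pad in it. Origin: centre of the cork's top face, 10 mm above the worktop, where a foot stands. z up, y along the row to the larger seats, x to the stand's back. Last in the row, 71 mm from the 66 mm seat. The gallery slopes from 110 mm above the worktop at the square seat's end to 45 mm at this end.
- mug: White mug, a bystander: 87 mm across, 121 mm with its handle, 96 mm high, on the worktop on the robot's side of the condiments. Origin: centre of its underside. Leave it alone.
- egg_timer: Round cream kitchen timer, a bystander: 61 mm across, 44 mm high, on the worktop beyond the condiments. Origin: centre of its underside. Leave it alone.
Mind the look-alikes: they are no part of the job. Leave any red look-alike of the mill alone.

How it is judged:
At the end, for the whole second after the job is handed in: Bottle in the square seat, pepper mill, spice jar and salt shaker in the round seats from the largest to the smallest: each within 14 mm of its seat's centre, its foot within 5 mm above and 4 mm below the cork's top face, within 0.1 rad of upright, and at rest (slower than 0.02 m/s) (horizontal distance between bottle and seat_bottle below 0.014 m and z of bottle in the frame of seat_bottle between -0.004 and 0.005 m and angle between each of bottle, mill, jar, shaker's own z axis and vertical below 0.1 rad and linear speed of each of bottle, mill, jar, shaker below 0.02 m/s and horizontal distance between mill and seat_mill below 0.014 m and z of mill in the frame of seat_mill between -0.004 and 0.005 m and horizontal distance between jar and seat_jar below 0.014 m and z of jar in the frame of seat_jar between -0.004 and 0.005 m and horizontal distance between shaker and seat_shaker below 0.014 m and z of shaker in the frame of seat_shaker between -0.004 and 0.005 m); the robot touches nothing.
It fails at once if one of the condiments is knocked over (tilted more than 0.8 rad) (angle between any of bottle, mill, jar, shaker's own z axis and vertical above 0.8 rad).
It fails at once if the mug or the kitchen timer is shifted by more than 30 mm (distance of any of mug, egg_timer from where it was at the start of the episode above 0.03 m).
It also fails if it takes over 120 s, if anything falls off the work surface, if the arm or the gripper's body presses on something with over 40 N, if the wrist force passes 120 N, or if a joint passes its speed limit or range.

ROBOT

A 6-joint arm with a two-finger parallel gripper is mounted at the origin on a cart in front of the work surface, level with it; the furniture and walls round the work are solid. World frame = base frame: x ahead of the robot, y to its left, z up, the work surface at z = 0. Lengths are in m, angles in rad, forces in N, time in s.
With the tool pointing down it reaches from about 0.375 to 0.9 m from the base axis. Payload 3.1 kg.
Tool frame: the origin (TCP) lies at the very end of the fingers, on their centre line; the grasp point (between the pads) lies 19 mm behind it; x points along the fingers, y is the direction in which the jaws open and shut, and the axes are right-handed (so a half turn about x gives the same grasp; the last joint's range is limited). The gripper opens to 87 mm and grips with 3 to 60 N. Pads are 19 mm wide; open, the fingers measure 117 mm over their backs; the gripper's body (75 mm by 190 mm) begins 51 mm behind the grasp point.
Start: joints at [1.058, 0.527, 1.433, -0, 1.181, -0.178], TCP at [0.205, 0.59, 0.194] pointing down, gripper open.
Joint ranges: [-3.08, 3.08], [-0.75, 2.2], [0.22, 2.44], [-1.43, 4.57], [0, 2.65], [-2.85, 2.85]. Speed limits (rad/s): [2.79, 2.79, 3.14, 3.14, 3.14, 3.14].

INTERFACE

Orientations are given as a unit quaternion [x, y, z, w].
In Python, from rig import robot gives the robot as it stands.
- The arm moves only by the tool carry_out, never from a script. Its argument "commands" is a list that holds one entry, the list of rows, each a list of 5 numbers: the opening, from 0 (shut) to 1 (fully open), then the shift along the tool's x, y, z in mm, then the turn about the tool's x in degrees. In form: [[[hand, x, y, z, twist], ...]]. A call has 1 to 8 rows; each row shifts and turns the pose as measured when the row begins, along the tool's axes as they then stand; what a row does not reach is not made up. A row lasts 1/12 s, in which the tool goes at most 41.7 mm and 7.16 degrees, less where a joint would pass 70% of its speed; a pose out of reach is approached as far as the arm can. A call with a gripper value outside its range is refused whole. The fingers move at their own pace and stop on an object; "force" is the grip in N (left out, the last holds). Time passes only in rows, so rows that do not move let the fingers close. It gives the time, the measured TCP pose, the force and the opening at its end, in the units of the state.
- robot.get_obs(): the state, without advancing time (a new reading comes with each control period).
- robot.camera(name): name is "scene" or "top"; returns the picture (400x640x3 uint8, red, green, blue); there is no depth.
- robot.camera_model(name): a dict with "fx", "fy", "cx", "cy" (pixels), "R" (3x3) and "t" (3): a world point X has camera coordinates R X + t. Camera axes: x right, y down, z forward; pixel columns grow to the right and rows downward; lengths in m; the calibration is good to about 2 mm. A picture is of the moment at which its call begins. camera_model takes no time and is no camera call.
- robot.hand_in(): hands the job in, once; it reports no verdict.
The state is a dict: "time": time; "q": joint angles; "joint_velocities": joint speeds; "joint_torque": joint torques, N m; "position": TCP position; "tool_rot": TCP orientation; "ft_force": force on the tool from outside, world axes, zero at the start; "moment": the same for the moment, N m; "grip_width": finger opening in m.
Only numpy, scipy, OpenCV 4.12 (cv2) and the standard library are available. Lean on these libraries where they do the work, as an engineer would, in place of code of your own. Each camera call takes 0.05 s, during which the arm holds its last target. There are 200 camera calls.

## Working session

There is one attempt and no reset: what is moved stays moved. The work goes in short steps, Python scripts to look and compute and a tool call to move; the robot and the scene stay as the last step left them, time stands still between calls to the robot, and variables do not carry over. Pictures are saved under pics/ and viewed, on a budget of 14 in all, crops included, one or two more only if the job needs it, and the job is handed in when it is done.

Besides the shell and the picture viewer there is one more tool, called after "Request:" as name(argument=value, ...), one argument or row to a line, values as JSON. carry_out: Moves the arm, as the interface text tells. Its arguments: {"type":"object","properties":{"commands":{"type":"array"},"force":{"type":"number"}},"required":["commands"]}

```bash
mkdir -p pics; python3 - <<'E'
from rig import robot
import cv2,numpy as np
for n in("scene","top"):
    im=robot.camera(n); cv2.imwrite(f"pics/{n}0.png",im[:,:,::-1])
    m=robot.camera_model(n); print(n,{k:np.round(v,4).tolist() for k,v in m.items()})
o=robot.get_obs(); print({k:np.round(v,3).tolist() for k,v in o.items()})
E
```

```text
scene {'fx': 430.2328, 'fy': 430.2328, 'cx': 320.621, 'cy': 198.7659, 'R': [[0.6992, -0.7148, -0.0144], [-0.3479, -0.3226, -0.8803], [0.6245, 0.6205, -0.4742]], 't': [-0.4377, 0.2005, 0.8765]}
top {'fx': 484.7544, 'fy': 484.7544, 'cx': 320.5053, 'cy': 197.1535, 'R': [[-0.0295, -0.9996, -0.0019], [-0.9909, 0.0295, -0.1312], [0.1312, -0.002, -0.9913]], 't': [-0.0419, 0.5627, 1.3253]}
{'time': 0.1, 'q': [1.058, 0.528, 1.434, 0.0, 1.181, -0.179], 'joint_velocities': [-0.0, -0.002, -0.004, 0.0, -0.001, -0.0], 'joint_torque': [-0.0, -44.098, -17.715, 0.064, 0.053, -0.0], 'position': [0.204, 0.59, 0.193], 'tool_rot': [0.117, 0.698, -0.118, 0.697], 'ft_force': [1.067, 0.816, -0.562], 'moment': [-0.002, 0.03, 0.003], 'grip_width': 0.087}
```

View pics/scene0.png

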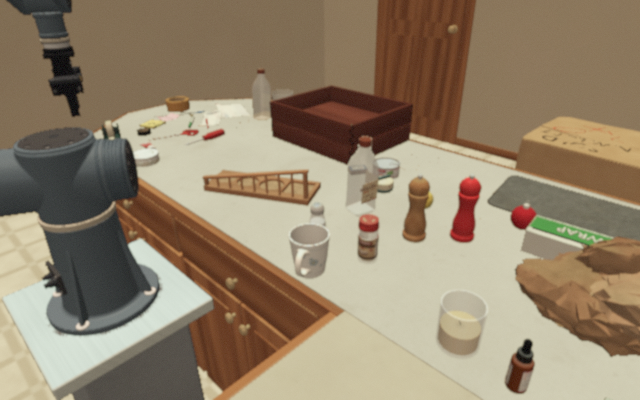

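View pics/top0.png

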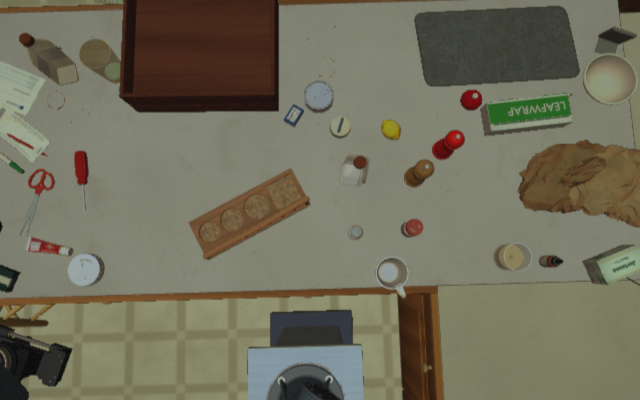

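The scene view has the bottle's cap at (365,140), the mill at (418,180), the red mill look-alike at (468,185), the jar at (369,222), the shaker at (317,210) and the stand around (262,185). A second, look-alike bottle is at (262,75).

In the top view, these could be mistaken for each other:
- **Bottle:** cap at (360,162), or the lying/far one at (27,40).
- **Mill:** brown at (425,167), or the red one at (455,138).
- **Jar:** lid at (412,228), or the apple at (471,99).
- **Shaker:** (355,232).
- **Mug:** (392,272).
- **Timer:** (340,127), or the tin at (319,96).

I choose the clear bottle, brown mill, red-lidded jar and shaker near the mug. I'll check that choice in a close crop.

```bash
cat > h.py <<'E'
import numpy as np,cv2
from rig import robot
def ray(n,u,v):
    m=robot.camera_model(n);R=np.array(m["R"]);t=np.array(m["t"])
    d=R.T@np.array([(u-m["cx"])/m["fx"],(v-m["cy"])/m["fy"],1]);return -R.T@t,d/np.linalg.norm(d)
def onz(n,u,v,z):
    c,d=ray(n,u,v);return c+d*(z-c[2])/d[2]
def tri(p,q):  # top px, scene px -> point, gap
    c1,d1=ray("top",*p);c2,d2=ray("scene",*q)
    s=np.linalg.lstsq(np.c_[d1,-d2],c2-c1,rcond=None)[0]
    a,b=c1+s[0]*d1,c2+s[1]*d2;return (a+b)/2,np.linalg.norm(a-b)
def proj(n,X):
    m=robot.camera_model(n);p=np.array(m["R"])@X+m["t"];return np.array([m["cx"]+m["fx"]*p[0]/p[2],m["cy"]+m["fy"]*p[1]/p[2]])
E
python3 - <<'E'
import cv2
a=cv2.imread("pics/top0.png")[85:300,180:480]; cv2.imwrite("pics/c1.png",cv2.resize(a,(798,572),interpolation=cv2.INTER_CUBIC))
a=cv2.imread("pics/scene0.png")[125:285,195:495]; cv2.imwrite("pics/c2.png",cv2.resize(a,(800,427),interpolation=cv2.INTER_CUBIC))
E
```

```text
(no output)
```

View pics/c1.png

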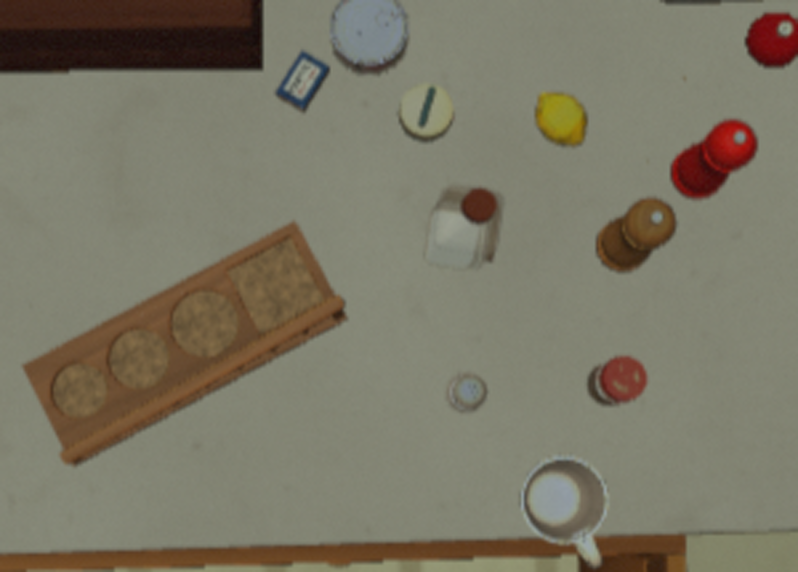

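View pics/c2.png

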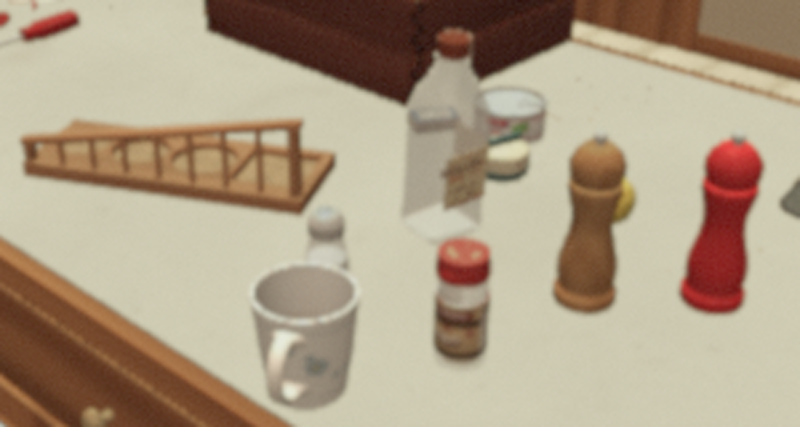

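The crops confirm the choice. In the top crop:
- Bottle cap: (479,205)
- Brown mill knob: (656,217)
- Jar lid: (624,379)
- Shaker cap: (469,391)
- Cork seats: (279,287), (206,323), (138,358), (79,389)
- Gallery: on the stand's robot side

Next I refine these with masks and cast the rays.

```bash
python3 - <<'E'
from h import *
im=cv2.imread("pics/top0.png");big=cv2.resize(im,None,fx=4,fy=4,interpolation=cv2.INTER_CUBIC)
sc=cv2.imread("pics/scene0.png");bs=cv2.resize(sc,None,fx=4,fy=4,interpolation=cv2.INTER_CUBIC)
T=lambda u,v:(180+u/2.66,85+v/2.66); S=lambda u,v:(195+u/2.667,125+v/2.667)
def blob(b,p,f,r=14):
    u,v=[int(round(x)) for x in p];w=b[(v-r)*4:(v+r)*4,(u-r)*4:(u+r)*4]
    m=f(cv2.cvtColor(w,cv2.COLOR_BGR2HSV).astype(int),w.astype(int)).astype(np.uint8)
    n,l,s,c=cv2.connectedComponentsWithStats(m);k=1+np.argmax(s[1:,4]);x,y,ww,hh,A=s[k]
    return np.array([u-r+(c[k][0]+.5)/4-.5,v-r+(c[k][1]+.5)/4-.5]),(ww/4,hh/4,A/16)
red=lambda h,b:((h[...,0]<10)|(h[...,0]>170))&(h[...,1]>110)
for nm,p,q,z,f in[("bottle",T(479,205),S(455,40),.212,red),("jar",T(624,379),S(465,250),.106,red)]:
    c,s=blob(big,p,f);print(nm,c,s,onz("top",*c,z).round(4))
for nm,p,q,z in[("bottle",T(479,205),S(455,36),.208),("mill",T(656,217),S(601,139),.168),("jar",T(624,379),S(465,250),.106),("shaker",T(469,391),S(326,212),.088)]:
    print(nm,onz("top",*p,z).round(4),*[np.round(a,4) for a in tri(p,q)])
print("millhead",onz("top",*T(650,223),.141).round(4),"timer",onz("top",*T(427,111),.044).round(3),"mug",onz("top",*T(566,499),.096).round(3),"redmill",onz("top",*T(739,138),.168).round(3))
# seats: board brown vs cork (cork less saturated)
P=[]
for nm,p in[("sb",(279,287)),("sm",(206,323)),("sj",(138,358)),("ss",(79,389))]:
    X=onz("top",*T(*p),.010);P.append(X[:2]);print(nm,X.round(4))
P=np.array(P);print("gaps",np.linalg.norm(np.diff(P,axis=0),axis=1).round(4))
s=np.array([0,-86,-165,-236])/1e3;u=P-P.mean(0);d=np.linalg.svd(u)[2][0];d*=np.sign(d@(P[0]-P[3]))
fit=P.mean(0)+np.outer(s-s.mean(),d);print("fit",fit.round(4),"yaw dir",d.round(4),np.degrees(np.arctan2(d[1],d[0])).round(1),"res",(P-fit).round(4).tolist())
# bottle square orientation: base corners in crop
for p in[(427,264),(441,190),(497,190),(492,264)]:print("bcorner z125/0",onz("top",*T(*p),.0).round(3),onz("top",*T(*p),.125).round(3))
E
```

```text
bottle [359.68348624 161.71057913] (np.float64(12.5), np.float64(12.0), np.float64(109.0)) [ 0.6235 -0.1575  0.212 ]
jar [413.71289299 226.81257557] (np.float64(17.5), np.float64(16.5), np.float64(206.75)) [ 0.4657 -0.3024  0.106 ]
bottle [ 0.6233 -0.1588  0.208 ] [ 0.6242 -0.1599  0.2093] 0.0032
mill [ 0.6147 -0.3319  0.168 ] [ 0.6151 -0.3323  0.1626] 0.002
jar [ 0.4639 -0.3047  0.106 ] [ 0.4646 -0.3053  0.107 ] 0.0022
shaker [ 0.4575 -0.1515  0.088 ] [ 0.4586 -0.1525  0.0867] 0.0025
millhead [ 0.614  -0.3318  0.141 ] timer [ 0.761 -0.122  0.044] mug [ 0.348 -0.243  0.096] redmill [ 0.69  -0.417  0.168]
sb [0.5802 0.0432 0.01  ]
sm [0.5434 0.1225 0.01  ]
sj [0.5078 0.1958 0.01  ]
ss [0.4765 0.259  0.01  ]
gaps [0.0874 0.0815 0.0705]
fit [[0.5797 0.0454]
 [0.5425 0.1229]
 [0.5083 0.1941]
 [0.4775 0.2581]] yaw dir [ 0.4332 -0.9013] -64.3 res [[0.0004, -0.0022], [0.0009, -0.0004], [-0.0004, 0.0017], [-0.001, 0.0009]]
bcorner z125/0 [ 0.602 -0.118  0.   ] [ 0.582 -0.112  0.125]
bcorner z125/0 [ 0.684 -0.136  0.   ] [ 0.657 -0.129  0.125]
bcorner z125/0 [ 0.682 -0.197  0.   ] [ 0.655 -0.185  0.125]
bcorner z125/0 [ 0.6   -0.188  0.   ] [ 0.58  -0.177  0.125]
```

Everything agrees: triangulated heights are 0.209, 0.163, 0.107 and 0.087, and the seat spacings are within 2 mm. I'll place them in the order shaker, jar, mill, bottle, keeping the tool yaw as it is for the round ones.

Request:
carry_out(
  commands=[
    [[1,0,-22,32,0],[1,0,-22,32,0],[1,0,-22,32,0],[1,0,-22,32,0],[1,0,-22,32,0],[1,0,-22,32,0],[1,0,-22,32,0],[1,0,-22,32,0]],
  ],
  force=20,
)

```text
time: 0.77
position: [0.3891, 0.3368, 0.1885]
tool_rot: [0.111, 0.7, -0.112, 0.696]
ft_force: [1.5, 0.7, -0.3]
grip_width: 0.0871
```

```bash
cat >> h.py <<'E'
from scipy.spatial.transform import Rotation as Ro
def go(*T):
    o=robot.get_obs();R=Ro.from_quat(o["tool_rot"]).as_matrix();p=np.array(o["position"])
    print("t",round(o["time"],2),"p",p.round(4),"down",R[:,0].round(3),"jaw deg",np.degrees(np.arctan2(R[1,1],R[0,1])).round(1),"w",round(o["grip_width"],4),"F",np.round(o["ft_force"],1))
    for t in T: print(t,"tool mm",(R.T@(np.array(t)-p)*1e3).round(1)); p=np.array(t)
E
python3 -c "
from h import *
go((.458,-.152,.193),(.458,-.152,.057))
print('bottle edges',[onz('scene',195+u/2.667,125+v/2.667,0).round(3) for u,v in((403,217),(440,240),(479,220))])"
```

```text
t 0.77 p [0.3891 0.3368 0.1885] down [-0.006 -0.001 -1.   ] jaw deg 71.8 w 0.0871 F [ 1.5  0.7 -0.3]
(0.458, -0.152, 0.193) tool mm [  -4.6 -442.9  218. ]
(0.458, -0.152, 0.057) tool mm [136.    0.3   0.7]
bottle edges [array([ 0.616, -0.108,  0.   ]), array([ 0.606, -0.167,  0.   ]), array([ 0.665, -0.17 ,  0.   ])]
```

Request:
carry_out(
  commands=[
    [[1,0,-34,17,0],[1,0,-34,17,0],[1,0,-34,17,0],[1,0,-34,17,0],[1,0,-34,17,0],[1,0,-34,17,0],[1,0,-34,17,0],[1,0,-34,17,0]],
  ],
)

```text
time: 1.43
position: [0.4375, 0.0224, 0.187]
tool_rot: [0.112, 0.699, -0.112, 0.697]
ft_force: [1.5, 0.2, -0.3]
grip_width: 0.0876
```

Request:
carry_out(
  commands=[
    [[1,0,-34,17,0],[1,0,-34,17,0],[1,0,-34,17,0],[1,0,-34,17,0],[1,0,-10,5,0],[1,0,0,0,0]],
  ],
)

```text
time: 1.93
position: [0.4616, -0.1551, 0.186]
tool_rot: [0.114, 0.698, -0.116, 0.697]
ft_force: [0.7, 0.2, 0.1]
grip_width: 0.0871
```

```bash
python3 -c "
from h import *
go((.458,-.152,.193),(.458,-.152,.057))
print(proj('scene',np.array([.6235,-.158,0])),[proj('scene',np.array([.6235,-.158,0])+[a,b,0]).round(1).tolist() for a,b in((-.03,.03),(-.03,-.03),(.03,-.03),(.03,.03))])
a=cv2.imread('pics/scene0.png')[130:220,330:400];b=cv2.imread('pics/top0.png')[145:195,330:380]
cv2.imwrite('pics/bt.png',np.hstack([cv2.resize(a,(420,540),interpolation=3),cv2.resize(b,(375,540),interpolation=3)]))"
```

```text
t 1.93 p [ 0.4616 -0.1551  0.186 ] down [-0.001 -0.002 -1.   ] jaw deg 71.3 w 0.0871 F [0.7 0.2 0.1]
(0.458, -0.152, 0.193) tool mm [-7.   1.8 -4.4]
(0.458, -0.152, 0.057) tool mm [1.36e+02 2.00e-01 1.00e-01]
[361.59092831 211.50273765] [[346.0, 211.8], [363.1, 219.6], [377.2, 211.2], [360.2, 203.9]]
```

View pics/bt.png

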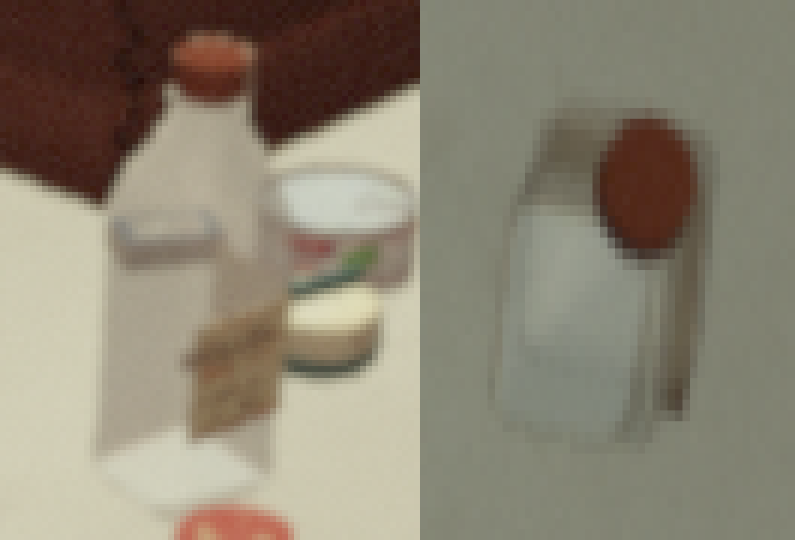

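In the bottle crop, the left outline at (495,400)→(520,210), the label strip and the front edge all give a bottle yaw of about -11° (seat: 25.7° mod 90). It therefore needs about +37° of turn later. Next is the shaker.

Request:
carry_out(
  commands=[
    [[1,20,1,-2,0],[1,30,1,-2,0],[1,30,0,0,0],[1,30,0,0,0],[1,15,0,0,0],[1,0,0,0,0]],
  ],
)

```text
time: 2.43
position: [0.4588, -0.1466, 0.0585]
tool_rot: [0.115, 0.697, -0.115, 0.698]
ft_force: [0.7, -0.8, 0.5]
grip_width: 0.0868
```

```bash
python3 -c "
from h import *
go((.458,-.152,.057))"
```

```text
t 2.43 p [ 0.4588 -0.1466  0.0585] down [ 0.002 -0.    -1.   ] jaw deg 71.3 w 0.0868 F [ 0.7 -0.8  0.5]
(0.458, -0.152, 0.057) tool mm [ 1.5 -5.4  1. ]
```

Request:
carry_out(
  commands=[
    [[1,1,-5,1,0],[0.6,0,0,0,0],[0,0,0,0,0],[0,0,0,0,0],[0,0,0,0,0],[0,0,0,0,0],[0,0,0,0,0],[0,0,0,0,0]],
  ],
  force=15,
)

```text
time: 3.1
position: [0.46, -0.1495, 0.0623]
tool_rot: [0.113, 0.695, -0.114, 0.701]
ft_force: [0.6, 0.2, -0.1]
grip_width: 0.0482
```

Request:
carry_out(
  commands=[
    [[0,0,0,0,0],[0,-10,0,0,0],[0,-25,0,0,0],[0,-30,0,0,0],[0,-30,0,0,0],[0,-30,0,0,0],[0,-15,0,0,0],[0,0,0,0,0]],
  ],
)

```text
time: 3.77
position: [0.4575, -0.1489, 0.2072]
tool_rot: [0.115, 0.697, -0.114, 0.699]
ft_force: [0.5, -0.5, 0.2]
grip_width: 0.0018
```

```bash
python3 -c "
from h import *
go((.4775,.258,.195),(.4775,.258,.068))"
```

```text
t 3.77 p [ 0.4575 -0.1489  0.2072] down [ 0.003  0.    -1.   ] jaw deg 71.4 w 0.0018 F [ 0.5 -0.5  0.2]
(0.4775, 0.258, 0.195) tool mm [  12.4  392.  -110.9]
(0.4775, 0.258, 0.068) tool mm [ 1.27e+02 -1.00e-01 -3.00e-01]
```

The fingers are slow (about 65 mm/s), so I lifted before they had closed. I'll check that the shaker still stands.

```bash
python3 -c "
from h import *
for i,n in enumerate(('top','scene')):
    im=robot.camera(n)[:,:,::-1];cv2.imwrite(f'pics/{n}1.png',im)
a=cv2.imread('pics/top1.png')[185:285,310:450];b=cv2.imread('pics/scene1.png')[180:280,270:410]
cv2.imwrite('pics/chk1.png',np.vstack([cv2.resize(x,(420,300),interpolation=3) for x in(a,b)]))"
```

```text
(no output)
```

View pics/chk1.png

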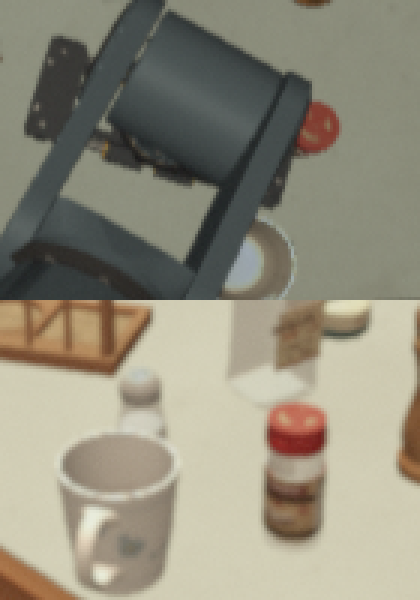

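The shaker stands unmoved: its cap is at scene (317,204), as at the start. I'll reopen, descend and wait for the fingers this time.

Request:
carry_out(
  commands=[
    [[0.8,0,-3,2,0],[0.8,0,0,0,0],[0.8,0,0,0,0],[0.8,0,0,0,0],[0.8,0,0,0,0],[0.8,0,0,0,0],[0.8,0,0,0,0],[0.8,0,0,0,0]],
  ],
)

```text
time: 4.53
position: [0.4521, -0.1493, 0.1966]
tool_rot: [0.118, 0.704, -0.111, 0.691]
ft_force: [-0.4, 0.3, 0.6]
grip_width: 0.0463
```

Request:
carry_out(
  commands=[
    [[0.8,0,0,0,0],[0.8,20,0,0,0],[0.8,30,0,0,0],[0.8,30,0,0,0],[0.8,30,0,0,0],[0.8,25,0,0,0],[0.8,8,0,0,0],[0.8,0,0,0,0]],
  ],
)

```text
time: 5.2
position: [0.4562, -0.1512, 0.0522]
tool_rot: [0.116, 0.699, -0.113, 0.696]
ft_force: [-0.1, 0.1, -0.5]
grip_width: 0.0697
```

```bash
python3 -c "
from h import *
go((.458,-.152,.057))"
```

```text
t 5.2 p [ 0.4562 -0.1512  0.0522] down [-0.004  0.004 -1.   ] jaw deg 71.4 w 0.0697 F [-0.1  0.1 -0.5]
(0.458, -0.152, 0.057) tool mm [-4.8 -0.2  1.9]
```

Request:
carry_out(
  commands=[
    [[0,-5,0,2,0],[0,0,0,0,0],[0,0,0,0,0],[0,0,0,0,0],[0,0,0,0,0],[0,0,0,0,0],[0,0,0,0,0],[0,0,0,0,0]],
  ],
)

```text
time: 5.87
position: [0.463, -0.1545, 0.0644]
tool_rot: [0.114, 0.695, -0.115, 0.701]
ft_force: [-0.2, 0.2, 0.0]
grip_width: 0.0244
```

Request:
carry_out(
  commands=[
    [[0,0,0,0,0],[0,0,0,0,0],[0,0,0,0,0],[0,0,0,0,0]],
  ],
)

```text
time: 6.2
position: [0.4629, -0.1544, 0.0645]
tool_rot: [0.114, 0.695, -0.115, 0.701]
ft_force: [-0.4, -0.6, -0.3]
grip_width: 0.0024
```

```bash
python3 -c "
from h import *
go((.4775,.258,.195),(.4775,.258,.068))"
```

```text
t 6.2 p [ 0.4629 -0.1544  0.0645] down [ 0.008 -0.003 -1.   ] jaw deg 71.4 w 0.0024 F [-0.4 -0.6 -0.3]
(0.4775, 0.258, 0.195) tool mm [-131.6  395.5 -116.5]
(0.4775, 0.258, 0.068) tool mm [127.    0.   -1.1]
```

The fingers closed on nothing, so I'll look.

```bash
python3 -c "
from h import *
for i,n in enumerate(('top','scene')):
    im=robot.camera(n)[:,:,::-1];cv2.imwrite(f'pics/{n}2.png',im)
a=cv2.imread('pics/top2.png')[165:285,280:450];b=cv2.imread('pics/scene2.png')[130:280,240:410]
cv2.imwrite('pics/chk2.png',np.vstack([cv2.resize(a,None,fx=2.2,fy=2.2,interpolation=3),cv2.resize(b,None,fx=2.2,fy=2.2,interpolation=3)]))
print(proj('scene',np.array([.463,-.154,.0645])),proj('top',np.array([.463,-.154,.0645])),proj('scene',np.array([.458,-.152,.088])))"
```

```text
[318.63278111 212.15242731] [356.52792438 230.48100172] [316.4011459  204.11031204]
```

View pics/chk2.png

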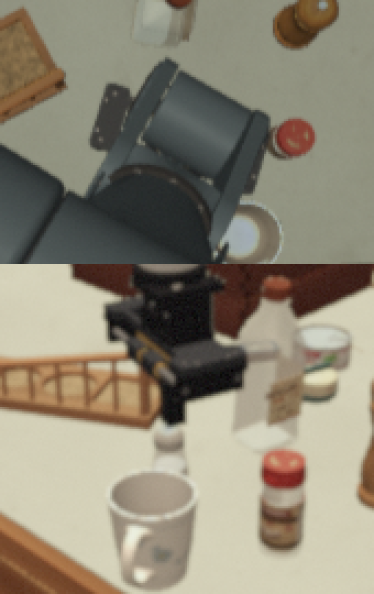

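The closed fingers seem to be above or behind the shaker cap at scene crop (172,425), and the shaker still stands. I'll lift, step aside to the left while opening, and measure again.

Request:
carry_out(
  commands=[
    [[0,-15,0,0,0],[0,-30,0,0,0],[0,-35,0,0,0],[0,-35,0,0,0],[0.8,-20,0,0,0],[0.8,0,35,0,0],[0.8,0,35,0,0],[0.8,0,35,0,0]],
  ],
)

```text
time: 6.97
position: [0.4961, -0.0585, 0.2056]
tool_rot: [0.118, 0.695, -0.119, 0.7]
ft_force: [0.2, 0.2, -0.7]
grip_width: 0.0198
```

Request:
carry_out(
  commands=[
    [[0.8,0,30,0,0],[0.8,0,30,0,0],[0.8,0,0,0,0],[0.8,0,0,0,0],[0.8,0,0,0,0],[0.8,0,0,0,0],[0.8,0,0,0,0],[0.8,0,0,0,0]],
  ],
)

```text
time: 7.63
position: [0.5162, 0.0046, 0.2056]
tool_rot: [0.117, 0.695, -0.117, 0.7]
ft_force: [-0.6, -0.3, 0.3]
grip_width: 0.0676
```

```bash
python3 -c "
from h import *
for i,n in enumerate(('top','scene')):
    im=robot.camera(n)[:,:,::-1];cv2.imwrite(f'pics/{n}3.png',im)
a=cv2.imread('pics/top3.png')[160:290,280:440];b=cv2.imread('pics/scene3.png')[150:280,240:400]
cv2.imwrite('pics/chk3.png',np.vstack([cv2.resize(x,None,fx=2.3,fy=2.3,interpolation=3) for x in (a,b)]))
go()"
```

```text
t 7.73 p [0.5163 0.0047 0.2056] down [ 0.007 -0.002 -1.   ] jaw deg 70.9 w 0.0687 F [ 0.7 -0.1  0.1]
```

View pics/chk3.png

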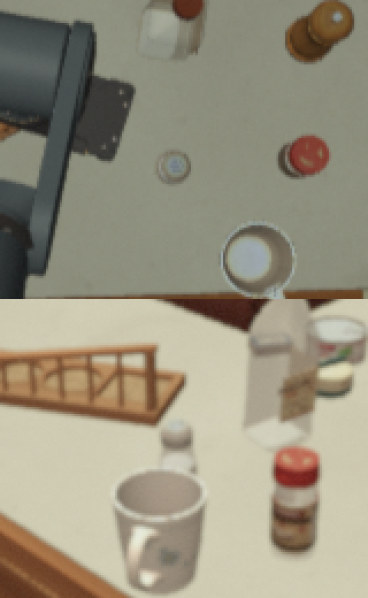

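The shaker hasn't moved: its cap is at top (356.1,231.7), against (356.3,232.0) at the start. So the fingers never reached it. I'll check the reported TCP against where the pictures show the fingertips.

```bash
python3 -c "
from h import *
print(proj('scene',np.array([.204,.59,.193])),proj('scene',np.array([.5163,.0047,.2056])),proj('scene',np.array([.463,-.154,.09])),proj('scene',np.array([.463,-.154,.0645])))
A=cv2.imread('pics/scene0.png')[20:130,30:120];B=cv2.imread('pics/scene3.png')[20:180,220:350];C=cv2.imread('pics/scene2.png')[130:230,275:365]
cv2.imwrite('pics/chk4.png',np.hstack([cv2.resize(x,(int(x.shape[1]*440/x.shape[0]),440),interpolation=3) for x in(B,C)]))"
```

```text
[ 78.47756766 121.13535441] [288.28512751 135.806787  ] [318.45559182 202.90993764] [318.63278111 212.15242731]
```

View pics/chk4.png

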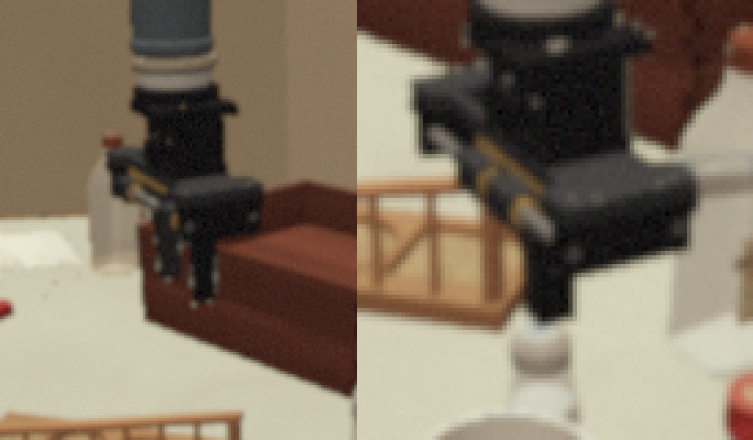

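In the picture the fingertips average (287.7,126), but the reported TCP projects to (288.3,135.8). In the shaker view the tip is at (318.4,202.7), which means z≈0.090 rather than the reported 0.0645. So the real fingertips are about 26 mm higher than reported, while xy agrees. I'll grip 26 mm lower in reported z, which is still clear of the table even if the report is right.

Request:
carry_out(
  commands=[
    [[0.8,0,-33,0,0],[0.8,0,-33,0,0],[0.8,0,-33,0,0],[0.8,0,-33,0,0],[0.8,0,-30,-2,0],[0.8,0,0,0,0],[0.8,0,0,0,0]],
  ],
)

```text
time: 8.32
position: [0.4602, -0.1566, 0.2058]
tool_rot: [0.117, 0.693, -0.118, 0.701]
ft_force: [-0.4, -0.2, -0.3]
grip_width: 0.0694
```

```bash
python3 -c "
from h import *
go((.458,-.152,.031))"
```

```text
t 8.32 p [ 0.4602 -0.1566  0.2058] down [ 0.011 -0.003 -1.   ] jaw deg 70.8 w 0.0694 F [-0.4 -0.2 -0.3]
(0.458, -0.152, 0.031) tool mm [174.8   3.6  -5.5]
```

Request:
carry_out(
  commands=[
    [[0.8,15,3,-5,0],[0.8,30,0,0,0],[0.8,30,0,0,0],[0.8,30,0,0,0],[0.8,25,0,0,0],[0.8,12,0,0,0],[0.8,0,0,0,0]],
  ],
)

```text
time: 8.9
position: [0.4644, -0.152, 0.0619]
tool_rot: [0.117, 0.689, -0.119, 0.705]
ft_force: [-0.5, 1.1, 0.2]
grip_width: 0.0697
```

```bash
python3 -c "
from h import *
go((.458,-.152,.031))"
```

```text
t 8.9 p [ 0.4644 -0.152   0.0619] down [ 0.022 -0.008 -1.   ] jaw deg 70.8 w 0.0697 F [-0.5  1.1  0.2]
(0.458, -0.152, 0.031) tool mm [30.8 -2.1 -6.8]
```

Request:
carry_out(
  commands=[
    [[0.8,10,-1,-3,0],[0.8,12,-1,-3,0],[0.8,6,0,0,0],[0.8,0,0,0,0],[0.8,0,0,0,0]],
  ],
)

```text
time: 9.32
position: [0.4616, -0.1498, 0.0345]
tool_rot: [0.115, 0.688, -0.118, 0.707]
ft_force: [0.0, -0.6, -0.9]
grip_width: 0.0698
```

```bash
python3 -c "
from h import *
go((.458,-.152,.031))"
```

```text
t 9.32 p [ 0.4616 -0.1498  0.0345] down [ 0.025 -0.008 -1.   ] jaw deg 71.0 w 0.0698 F [ 0.  -0.6 -0.9]
(0.458, -0.152, 0.031) tool mm [ 3.5 -3.3 -2.8]
```

Request:
carry_out(
  commands=[
    [[0,2,-2,-2,0],[0,0,0,0,0],[0,0,0,0,0],[0,0,0,0,0],[0,0,0,0,0],[0,0,0,0,0],[0,0,0,0,0],[0,0,0,0,0]],
  ],
)

```text
time: 9.98
position: [0.4618, -0.1523, 0.0359]
tool_rot: [0.114, 0.686, -0.119, 0.709]
ft_force: [-1.0, -0.8, -0.1]
grip_width: 0.0331
```

Request:
carry_out(
  commands=[
    [[0,0,0,0,0],[0,0,0,0,0]],
  ],
)

```text
time: 10.15
position: [0.4617, -0.1523, 0.0358]
tool_rot: [0.114, 0.686, -0.119, 0.709]
ft_force: [0.1, -0.0, -0.1]
grip_width: 0.0329
```

```bash
python3 -c "
from h import *
go((.4775,.258,.195))"
```

```text
t 10.15 p [ 0.4617 -0.1523  0.0358] down [ 0.031 -0.012 -0.999] jaw deg 71.0 w 0.0329 F [ 0.1 -0.  -0.1]
(0.4775, 0.258, 0.195) tool mm [-163.6  392.9 -113.1]
```

Gripped at 33 mm, which matches the 34 mm cap and confirms the offset. Lift and transit.

Request:
carry_out(
  commands=[
    [[0,-10,0,0,0],[0,-25,0,0,0],[0,-30,0,0,0],[0,-30,0,0,0],[0,-30,0,0,0],[0,-25,0,0,0],[0,0,0,0,0]],
  ],
)

```text
time: 10.73
position: [0.4543, -0.149, 0.1929]
tool_rot: [0.115, 0.689, -0.118, 0.706]
ft_force: [0.9, 0.2, -0.9]
grip_width: 0.0334
```

Request:
carry_out(
  commands=[
    [[0,0,20,-6,0],[0,0,34,-10,0],[0,0,34,-10,0],[0,0,34,-10,0],[0,0,34,-10,0],[0,0,34,-10,0],[0,0,34,-10,0],[0,0,34,-10,0]],
  ],
)

```text
time: 11.4
position: [0.4671, 0.1219, 0.1918]
tool_rot: [0.118, 0.685, -0.126, 0.707]
ft_force: [0.5, -0.4, -1.3]
grip_width: 0.033
```

```bash
python3 -c "
from h import *
go((.4775,.258,.19),(.4775,.258,.047))"
```

```text
t 11.4 p [0.4671 0.1219 0.1918] down [ 0.029 -0.016 -0.999] jaw deg 70.1 w 0.033 F [ 0.5 -0.4 -1.3]
(0.4775, 0.258, 0.19) tool mm [ -0.  131.6 -36.5]
(0.4775, 0.258, 0.047) tool mm [142.9   0.7  -4.6]
```

Request:
carry_out(
  commands=[
    [[0,0,34,-9,0],[0,0,34,-9,0],[0,0,34,-9,0],[0,0,20,-6,0],[0,0,5,-2,0],[0,0,0,0,0],[0,0,0,0,0]],
  ],
)

```text
time: 11.98
position: [0.4703, 0.2657, 0.1861]
tool_rot: [0.114, 0.689, -0.123, 0.705]
ft_force: [-0.0, -0.8, -0.7]
grip_width: 0.0334
```

```bash
python3 -c "
from h import *
go((.4775,.258,.09),(.4775,.258,.047))"
```

```text
t 11.98 p [0.4703 0.2657 0.1861] down [ 0.02  -0.016 -1.   ] jaw deg 70.7 w 0.0334 F [-0.  -0.8 -0.7]
(0.4775, 0.258, 0.09) tool mm [96.3 -4.   7. ]
(0.4775, 0.258, 0.047) tool mm [43.   0.4 -1. ]
```

Request:
carry_out(
  commands=[
    [[0,10,-2,3,0],[0,25,-2,3,0],[0,25,0,0,0],[0,22,0,0,0],[0,10,0,0,0],[0,0,0,0,0]],
  ],
)

```text
time: 12.48
position: [0.4779, 0.2479, 0.0898]
tool_rot: [0.116, 0.688, -0.127, 0.705]
ft_force: [-0.3, 0.3, -0.2]
grip_width: 0.0331
```

```bash
python3 -c "
from h import *
go((.4775,.258,.047))"
```

```text
t 12.48 p [0.4779 0.2479 0.0898] down [ 0.021 -0.019 -1.   ] jaw deg 70.2 w 0.0331 F [-0.3  0.3 -0.2]
(0.4775, 0.258, 0.047) tool mm [42.5  9.9 -4.9]
```

Request:
carry_out(
  commands=[
    [[0,0,5,-2,0],[0,3,5,-2,0],[0,6,0,0,0],[0,0,0,0,0],[0,0,0,0,0]],
  ],
)

```text
time: 12.9
position: [0.4791, 0.2557, 0.0806]
tool_rot: [0.118, 0.687, -0.129, 0.705]
ft_force: [0.1, -0.2, -2.1]
grip_width: 0.0332
```

```bash
python3 -c "
from h import *
go((.4775,.258,.047))"
```

```text
t 12.9 p [0.4791 0.2557 0.0806] down [ 0.022 -0.02  -1.   ] jaw deg 69.9 w 0.0332 F [ 0.1 -0.2 -2.1]
(0.4775, 0.258, 0.047) tool mm [33.5  2.  -3.2]
```

Request:
carry_out(
  commands=[
    [[0,8,2,-2,0],[0,10,1,0,0],[0,8,0,0,0],[0,3,0,0,0],[0,0,0,0,0]],
  ],
)

```text
time: 13.32
position: [0.4799, 0.2599, 0.05]
tool_rot: [0.118, 0.686, -0.128, 0.706]
ft_force: [0.3, -0.3, -0.5]
grip_width: 0.0331
```

```bash
python3 -c "
from h import *
go((.4775,.258,.047))"
```

```text
t 13.32 p [0.4799 0.2599 0.05  ] down [ 0.025 -0.019 -0.999] jaw deg 69.9 w 0.0331 F [ 0.3 -0.3 -0.5]
(0.4775, 0.258, 0.047) tool mm [ 3.  -2.6 -1.7]
```

Request:
carry_out(
  commands=[
    [[0,4,-2,-1,0],[0,2,0,0,0],[0.65,0,0,0,0],[0.65,0,0,0,0],[0.65,0,0,0,0],[0.65,0,0,0,0],[0.65,0,0,0,0],[0.65,0,0,0,0]],
  ],
)

```text
time: 13.98
position: [0.4808, 0.2583, 0.0457]
tool_rot: [0.119, 0.684, -0.127, 0.708]
ft_force: [0.2, 0.4, -0.3]
grip_width: 0.0556
```

Request:
carry_out(
  commands=[
    [[0.65,-8,0,0,0],[0.65,-20,0,0,0],[0.65,-30,0,0,0],[0.65,-30,0,0,0],[0.65,-30,0,0,0],[0.8,-30,0,0,0],[0.8,0,0,0,0]],
  ],
)

```text
time: 14.57
position: [0.474, 0.2605, 0.1997]
tool_rot: [0.117, 0.687, -0.128, 0.706]
ft_force: [1.4, 0.6, 0.2]
grip_width: 0.0634
```

```bash
python3 -c "
from h import *
cv2.imwrite('pics/scene4.png',robot.camera('scene')[:,:,::-1])
go((.465,-.304,.19),(.465,-.304,.05))"
```

```text
t 14.62 p [0.4726 0.26   0.1975] down [ 0.02  -0.021 -1.   ] jaw deg 70.0 w 0.0659 F [-0.3  0.1  0.4]
(0.465, -0.304, 0.19) tool mm [  19.2 -532.3  185.6]
(0.465, -0.304, 0.05) tool mm [139.9   1.8  -3.7]
```

Released. Now to the jar.

Request:
carry_out(
  commands=[
    [[0.9,0,-25,9,0],[0.9,0,-36,13,0],[0.9,0,-36,13,0],[0.9,0,-36,13,0],[0.9,0,-36,13,0],[0.9,0,-36,13,0],[0.9,0,-36,13,0],[0.9,0,-36,13,0]],
  ],
)

```text
time: 15.28
position: [0.467, -0.0373, 0.1984]
tool_rot: [0.113, 0.692, -0.122, 0.702]
ft_force: [0.3, 0.3, 0.0]
grip_width: 0.0781
```

Request:
carry_out(
  commands=[
    [[0.9,0,-36,12,0],[0.9,0,-36,12,0],[0.9,0,-36,12,0],[0.9,0,-36,12,0],[0.9,0,-36,12,0],[0.9,0,-25,8,0],[0.9,0,-8,3,0],[0.9,0,0,0,0]],
  ],
)

```text
time: 15.95
position: [0.4553, -0.2777, 0.193]
tool_rot: [0.118, 0.696, -0.124, 0.697]
ft_force: [0.3, -0.2, 0.8]
grip_width: 0.0781
```

```bash
python3 -c "
from h import *
go((.465,-.304,.19),(.465,-.304,.05))"
```

```text
t 15.95 p [ 0.4553 -0.2777  0.193 ] down [-0.    -0.008 -1.   ] jaw deg 70.3 w 0.0781 F [ 0.3 -0.2  0.8]
(0.465, -0.304, 0.19) tool mm [  3.2 -21.5  18. ]
(0.465, -0.304, 0.05) tool mm [140.    1.1  -0.3]
```

Request:
carry_out(
  commands=[
    [[0.9,0,-11,9,0],[0.9,10,-10,9,0],[0.9,25,0,0,0],[0.9,25,0,0,0],[0.9,10,0,0,0],[0.9,0,0,0,0]],
  ],
)

```text
time: 16.45
position: [0.4632, -0.2937, 0.1179]
tool_rot: [0.12, 0.699, -0.12, 0.695]
ft_force: [0.5, -0.0, 0.7]
grip_width: 0.0784
```

```bash
python3 -c "
from h import *
go((.465,-.304,.05))"
```

```text
t 16.45 p [ 0.4632 -0.2937  0.1179] down [-0.006  0.002 -1.   ] jaw deg 70.5 w 0.0784 F [ 0.5 -0.   0.7]
(0.465, -0.304, 0.05) tool mm [67.9 -9.1  5.6]
```

Request:
carry_out(
  commands=[
    [[0.9,5,-5,3,0],[0.9,10,-4,3,0],[0.9,0,0,0,0],[0.9,0,0,0,0]],
  ],
)

```text
time: 16.78
position: [0.4661, -0.3001, 0.1018]
tool_rot: [0.12, 0.7, -0.117, 0.694]
ft_force: [-0.3, -0.9, -0.5]
grip_width: 0.0785
```

```bash
python3 -c "
from h import *
go((.465,-.304,.05))"
```

```text
t 16.78 p [ 0.4661 -0.3001  0.1018] down [-0.008  0.005 -1.   ] jaw deg 70.7 w 0.0785 F [-0.3 -0.9 -0.5]
(0.465, -0.304, 0.05) tool mm [51.8 -4.1  0.7]
```

Request:
carry_out(
  commands=[
    [[0.9,12,-4,0,0],[0.9,18,0,0,0],[0.9,16,0,0,0],[0.9,5,0,0,0],[0.9,0,0,0,0]],
  ],
)

```text
time: 17.2
position: [0.4677, -0.3065, 0.0532]
tool_rot: [0.118, 0.697, -0.119, 0.697]
ft_force: [-0.4, -0.0, 0.1]
grip_width: 0.0784
```

Request:
carry_out(
  commands=[
    [[0,0,0,0,0],[0,0,0,0,0],[0,0,0,0,0],[0,0,0,0,0],[0,0,0,0,0],[0,0,0,0,0],[0,0,0,0,0],[0,0,0,0,0]],
  ],
)

```text
time: 17.87
position: [0.47, -0.3083, 0.0578]
tool_rot: [0.116, 0.695, -0.121, 0.699]
ft_force: [0.3, 0.1, -0.5]
grip_width: 0.0444
```

```bash
python3 -c "
from h import *
go((.508,.194,.19),(.508,.194,.06))
a=cv2.imread('pics/scene4.png')[120:260,190:400];cv2.imwrite('pics/chk5.png',cv2.resize(a,None,fx=3.5,fy=3.5,interpolation=3))"
```

```text
t 17.87 p [ 0.47   -0.3083  0.0578] down [ 0.005 -0.007 -1.   ] jaw deg 70.7 w 0.0444 F [ 0.3  0.1 -0.5]
(0.508, 0.194, 0.19) tool mm [-135.5  486.  -129. ]
(0.508, 0.194, 0.06) tool mm [130.    0.7  -0.9]
```

View pics/chk5.png

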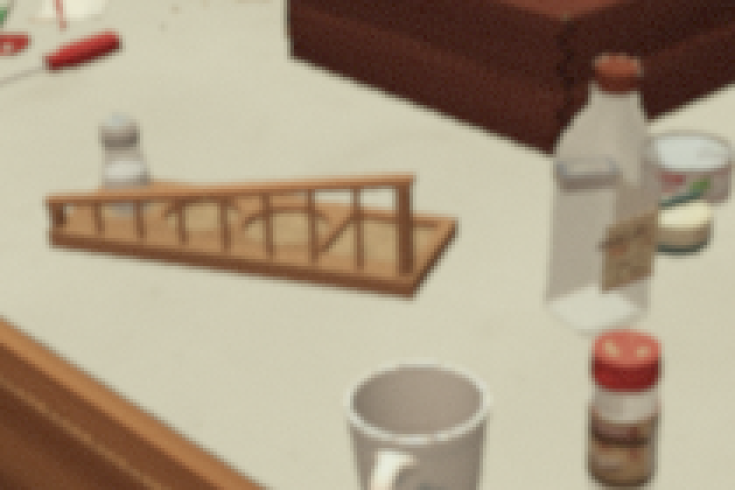

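The shaker stands upright in its seat, cap at scene (224,153). The jar is gripped at 44 mm across the lid. Lift and carry it.

Request:
carry_out(
  commands=[
    [[0,-10,0,0,0],[0,-25,0,0,0],[0,-30,0,0,0],[0,-30,0,0,0],[0,-30,0,0,0],[0,-15,0,0,0],[0,0,0,0,0]],
  ],
)

```text
time: 18.45
position: [0.4674, -0.3056, 0.2046]
tool_rot: [0.118, 0.697, -0.119, 0.697]
ft_force: [0.2, 0.2, -1.0]
grip_width: 0.0443
```

Request:
carry_out(
  commands=[
    [[0,0,25,-6,0],[0,0,36,-10,0],[0,0,36,-10,0],[0,0,36,-10,0],[0,0,36,-10,0],[0,0,36,-10,0],[0,0,36,-10,0],[0,0,36,-10,0]],
  ],
)

```text
time: 19.12
position: [0.487, -0.0174, 0.2002]
tool_rot: [0.121, 0.696, -0.127, 0.697]
ft_force: [0.7, 0.4, -0.0]
grip_width: 0.0441
```

```bash
python3 -c "
from h import *
go((.508,.194,.2),(.508,.194,.069))
print(proj('scene',np.array([.4775,.258,.1])))"
```

```text
t 19.12 p [ 0.487  -0.0174  0.2002] down [-0.    -0.009 -1.   ] jaw deg 69.8 w 0.0441 F [ 0.7  0.4 -0. ]
(0.508, 0.194, 0.2) tool mm [ -1.6 205.7 -53.2]
(0.508, 0.194, 0.069) tool mm [131.    1.1  -0.4]
[223.81724165 153.02627484]
```

The shaker's cap matches its seated projection (223.8,153.0) to within a pixel. On with the jar.

Request:
carry_out(
  commands=[
    [[0,0,36,-9,0],[0,0,36,-9,0],[0,0,36,-9,0],[0,0,36,-9,0],[0,0,30,-8,0],[0,0,8,-3,0],[0,0,0,0,0],[0,0,0,0,0]],
  ],
)

```text
time: 19.78
position: [0.4975, 0.186, 0.1918]
tool_rot: [0.117, 0.701, -0.124, 0.693]
ft_force: [-0.2, -0.5, -1.1]
grip_width: 0.0446
```

```bash
python3 -c "
from h import *
go((.508,.194,.12),(.508,.194,.069))"
```

```text
t 19.78 p [0.4975 0.186  0.1918] down [-0.013 -0.007 -1.   ] jaw deg 70.4 w 0.0446 F [-0.2 -0.5 -1.1]
(0.508, 0.194, 0.12) tool mm [71.6 11.8  7.9]
(0.508, 0.194, 0.069) tool mm [51.   0.6  0.5]
```

Request:
carry_out(
  commands=[
    [[0,5,6,4,0],[0,20,5,4,0],[0,25,0,0,0],[0,12,0,0,0],[0,0,0,0,0],[0,0,0,0,0]],
  ],
)

```text
time: 20.28
position: [0.511, 0.1852, 0.1262]
tool_rot: [0.12, 0.7, -0.128, 0.692]
ft_force: [0.3, 0.0, -0.8]
grip_width: 0.0443
```

```bash
python3 -c "
from h import *
go((.508,.194,.069))"
```

```text
t 20.28 p [0.511  0.1852 0.1262] down [-0.012 -0.01  -1.   ] jaw deg 69.8 w 0.0443 F [ 0.3  0.  -0.8]
(0.508, 0.194, 0.069) tool mm [57.1  8.  -5.4]
```

Request:
carry_out(
  commands=[
    [[0,0,6,-3,0],[0,10,6,-2,0],[0,14,2,0,0],[0,6,0,0,0],[0,0,0,0,0]],
  ],
)

```text
time: 20.7
position: [0.5147, 0.1996, 0.0973]
tool_rot: [0.123, 0.697, -0.129, 0.695]
ft_force: [0.4, -1.4, -1.0]
grip_width: 0.0439
```

```bash
python3 -c "
from h import *
go((.508,.194,.069))"
```

```text
t 20.7 p [0.5147 0.1996 0.0973] down [-0.005 -0.008 -1.   ] jaw deg 69.5 w 0.0439 F [ 0.4 -1.4 -1. ]
(0.508, 0.194, 0.069) tool mm [28.3 -7.3 -4.3]
```

Request:
carry_out(
  commands=[
    [[0,4,-4,-2,0],[0,5,-2,-2,0],[0,2,0,0,0],[0,0,0,0,0]],
  ],
)

```text
time: 21.03
position: [0.5088, 0.1955, 0.0865]
tool_rot: [0.123, 0.696, -0.129, 0.695]
ft_force: [0.1, 0.1, -1.4]
grip_width: 0.0441
```

```bash
python3 -c "
from h import *
go((.508,.194,.069))"
```

```text
t 21.03 p [0.5088 0.1955 0.0865] down [-0.003 -0.008 -1.   ] jaw deg 69.5 w 0.0441 F [ 0.1  0.1 -1.4]
(0.508, 0.194, 0.069) tool mm [17.5 -1.5 -0.2]
```

Request:
carry_out(
  commands=[
    [[0,6,-1,0,0],[0,7,0,0,0],[0,5,0,0,0],[0,0,0,0,0],[0,0,0,0,0]],
  ],
)

```text
time: 21.45
position: [0.5089, 0.1942, 0.0673]
tool_rot: [0.123, 0.696, -0.129, 0.696]
ft_force: [0.1, 0.4, 4.9]
grip_width: 0.044
```

```bash
python3 -c "
from h import *
go((.508,.194,.069))"
```

```text
t 21.45 p [0.5089 0.1942 0.0673] down [-0.001 -0.008 -1.   ] jaw deg 69.5 w 0.044 F [0.1 0.4 4.9]
(0.508, 0.194, 0.069) tool mm [-1.7 -0.5 -0.8]
```

There's contact (4.9 N) at the expected height. Release, rise and go towards the mill.

Request:
carry_out(
  commands=[
    [[0.72,0,0,0,0],[0.72,0,0,0,0],[0.72,0,0,0,0],[0.72,0,0,0,0],[0.72,0,0,0,0],[0.72,0,0,0,0],[0.72,-8,0,0,0],[0.72,-20,0,0,0]],
  ],
)

```text
time: 22.12
position: [0.5073, 0.194, 0.0941]
tool_rot: [0.122, 0.698, -0.129, 0.694]
ft_force: [-0.1, 1.2, -0.3]
grip_width: 0.0626
```

Request:
carry_out(
  commands=[
    [[0.72,-35,0,0,0],[0.9,-35,0,0,0],[0.9,-35,0,0,0],[0.9,-35,0,0,0],[0.9,-20,0,0,0],[0.9,0,-25,-4,0],[0.9,0,-36,-5,0],[0.9,0,-36,-5,0]],
  ],
)

```text
time: 22.78
position: [0.4659, 0.1122, 0.2722]
tool_rot: [0.122, 0.692, -0.124, 0.7]
ft_force: [0.5, -1.6, -0.4]
grip_width: 0.0784
```

```bash
python3 -c "
from h import *
go((.45,-.2,.26),(.45,-.32,.26),(.6145,-.332,.26),(.6145,-.332,.096))"
```

```text
t 22.78 p [0.4659 0.1122 0.2722] down [ 0.011 -0.005 -1.   ] jaw deg 70.0 w 0.0784 F [ 0.5 -1.6 -0.4]
(0.45, -0.2, 0.26) tool mm [  13.6 -298.7   91.9]
(0.45, -0.32, 0.26) tool mm [   0.6 -112.7   41.1]
(0.6145, -0.332, 0.26) tool mm [  1.9  45.1 158.6]
(0.6145, -0.332, 0.096) tool mm [164.    0.2  -2. ]
```

Request:
carry_out(
  commands=[
    [[1,0,-20,16,0],[1,0,-29,23,0],[1,0,-29,23,0],[1,0,-29,23,0],[1,0,-29,23,0],[1,0,-29,23,0],[1,0,-29,23,0],[1,0,-29,23,0]],
  ],
)

```text
time: 23.45
position: [0.5484, -0.1664, 0.2822]
tool_rot: [0.12, 0.692, -0.122, 0.702]
ft_force: [-0.1, -0.2, -0.3]
grip_width: 0.0869
```

Request:
carry_out(
  commands=[
    [[1,0,-29,23,0],[1,0,-29,23,0],[1,0,-29,23,0],[1,0,-29,23,0],[1,0,-18,14,0],[1,0,-5,4,0],[1,0,0,0,0]],
  ],
)

```text
time: 24.03
position: [0.6053, -0.3512, 0.287]
tool_rot: [0.122, 0.69, -0.126, 0.702]
ft_force: [-0.2, 0.6, -0.2]
grip_width: 0.0871
```

```bash
python3 -c "
from h import *
go((.6145,-.332,.18),(.6145,-.332,.095))"
```

```text
t 24.03 p [ 0.6053 -0.3512  0.287 ] down [ 0.016 -0.009 -1.   ] jaw deg 69.8 w 0.0871 F [-0.2  0.6 -0.2]
(0.6145, -0.332, 0.18) tool mm [106.9  21.5   0. ]
(0.6145, -0.332, 0.095) tool mm [85.   0.3 -1.6]
```

Request:
carry_out(
  commands=[
    [[1,5,11,0,0],[1,20,10,0,0],[1,28,0,0,0],[1,28,0,0,0],[1,12,0,0,0],[1,0,0,0,0],[1,0,0,0,0]],
  ],
)

```text
time: 24.62
position: [0.6133, -0.3132, 0.194]
tool_rot: [0.121, 0.691, -0.121, 0.702]
ft_force: [-0.6, 0.6, 0.2]
grip_width: 0.0871
```

```bash
python3 -c "
from h import *
go((.6145,-.332,.095))"
```

```text
t 24.62 p [ 0.6133 -0.3132  0.194 ] down [ 0.016 -0.002 -1.   ] jaw deg 70.3 w 0.0871 F [-0.6  0.6  0.2]
(0.6145, -0.332, 0.095) tool mm [ 99.  -17.7   6. ]
```

Request:
carry_out(
  commands=[
    [[1,3,-8,3,0],[1,10,-7,2,0],[1,8,0,0,0],[1,0,0,0,0],[1,0,0,0,0]],
  ],
)

```text
time: 25.03
position: [0.6154, -0.3282, 0.1762]
tool_rot: [0.119, 0.689, -0.12, 0.705]
ft_force: [0.1, -0.8, -0.5]
grip_width: 0.0871
```

```bash
python3 -c "
from h import *
go((.6145,-.332,.095))"
```

```text
t 25.03 p [ 0.6154 -0.3282  0.1762] down [ 0.022 -0.005 -1.   ] jaw deg 70.5 w 0.0871 F [ 0.1 -0.8 -0.5]
(0.6145, -0.332, 0.095) tool mm [81.2 -4.1 -1.4]
```

Request:
carry_out(
  commands=[
    [[1,10,-3,-1,0],[1,20,0,0,0],[1,22,0,0,0],[1,18,0,0,0],[1,6,0,0,0],[1,0,0,0,0]],
  ],
)

```text
time: 25.53
position: [0.6162, -0.3352, 0.0985]
tool_rot: [0.119, 0.687, -0.122, 0.707]
ft_force: [-0.5, -0.0, -0.8]
grip_width: 0.0872
```

```bash
python3 -c "
from h import *
go((.6145,-.332,.095))"
```

```text
t 25.53 p [ 0.6162 -0.3352  0.0985] down [ 0.027 -0.01  -1.   ] jaw deg 70.4 w 0.0872 F [-0.5 -0.  -0.8]
(0.6145, -0.332, 0.095) tool mm [ 3.4  2.4 -2.8]
```

Request:
carry_out(
  commands=[
    [[0,3,2,-2,0],[0,0,0,0,0],[0,0,0,0,0],[0,0,0,0,0],[0,0,0,0,0],[0,0,0,0,0],[0,0,0,0,0],[0,0,0,0,0]],
  ],
  force=25,
)

```text
time: 26.2
position: [0.6171, -0.3342, 0.0999]
tool_rot: [0.118, 0.684, -0.124, 0.709]
ft_force: [0.8, -0.1, -1.9]
grip_width: 0.0471
```

Request:
carry_out(
  commands=[
    [[0,0,0,0,0],[0,0,0,0,0]],
  ],
)

```text
time: 26.37
position: [0.6169, -0.334, 0.0996]
tool_rot: [0.118, 0.684, -0.124, 0.709]
ft_force: [1.3, 0.0, 0.2]
grip_width: 0.047
```

```bash
python3 -c "
from h import *
cv2.imwrite('pics/scene5.png',robot.camera('scene')[:,:,::-1])
go((.6145,-.332,.32),(.5425,.123,.32))"
```

```text
t 26.42 p [ 0.6169 -0.334   0.0996] down [ 0.033 -0.014 -0.999] jaw deg 70.4 w 0.047 F [ 0.2  0.2 -1.1]
(0.6145, -0.332, 0.32) tool mm [-220.3    0.5    4.9]
(0.5425, 0.123, 0.32) tool mm [  -8.8  404.3 -220.5]
```

Request:
carry_out(
  commands=[
    [[0,-10,0,0,0],[0,-25,0,0,0],[0,-35,0,0,0],[0,-38,0,0,0],[0,-38,0,0,0],[0,-38,0,0,0],[0,-38,0,0,0],[0,-30,0,0,0]],
  ],
)

```text
time: 27.08
position: [0.6027, -0.3264, 0.351]
tool_rot: [0.123, 0.694, -0.119, 0.699]
ft_force: [-0.0, -0.3, -1.5]
grip_width: 0.0471
```

```bash
python3 -c "
from h import *
go((.5425,.123,.35))"
```

```text
t 27.08 p [ 0.6027 -0.3264  0.351 ] down [ 0.008  0.005 -1.   ] jaw deg 70.3 w 0.0471 F [-0.  -0.3 -1.5]
(0.5425, 0.123, 0.35) tool mm [   2.6  403.  -207.9]
```

Request:
carry_out(
  commands=[
    [[0,0,20,-12,0],[0,0,33,-17,0],[0,0,33,-17,0],[0,0,33,-17,0],[0,0,33,-17,0],[0,0,33,-17,0],[0,0,33,-17,0],[0,0,33,-17,0]],
  ],
)

```text
time: 27.75
position: [0.5653, -0.0481, 0.3634]
tool_rot: [0.122, 0.684, -0.13, 0.707]
ft_force: [0.4, 0.4, -2.0]
grip_width: 0.047
```

Request:
carry_out(
  commands=[
    [[0,0,33,-17,0],[0,0,33,-17,0],[0,0,30,-15,0],[0,0,25,-12,0],[0,0,8,-4,0],[0,0,0,0,0],[0,0,0,0,0]],
  ],
)

```text
time: 28.33
position: [0.5417, 0.1105, 0.3642]
tool_rot: [0.12, 0.685, -0.125, 0.708]
ft_force: [-0.5, -0.1, -1.8]
grip_width: 0.0473
```

```bash
python3 -c "
from h import *
go((.5425,.123,.24),(.5425,.123,.111))"
```

```text
t 28.33 p [0.5417 0.1105 0.3642] down [ 0.03  -0.013 -0.999] jaw deg 70.0 w 0.0473 F [-0.5 -0.1 -1.8]
(0.5425, 0.123, 0.24) tool mm [124.   12.2  -7.6]
(0.5425, 0.123, 0.111) tool mm [128.9   0.2  -4.2]
```

Request:
carry_out(
  commands=[
    [[0,10,5,-3,0],[0,30,5,-3,0],[0,35,1,-2,0],[0,35,0,0,0],[0,30,0,0,0],[0,10,0,0,0],[0,0,0,0,0]],
  ],
)

```text
time: 28.92
position: [0.5471, 0.1125, 0.2085]
tool_rot: [0.124, 0.681, -0.131, 0.71]
ft_force: [1.1, -0.0, -2.0]
grip_width: 0.0468
```

```bash
python3 -c "
from h import *
go((.5425,.123,.111))"
```

```text
t 28.92 p [0.5471 0.1125 0.2085] down [ 0.038 -0.017 -0.999] jaw deg 69.2 w 0.0468 F [ 1.1 -0.  -2. ]
(0.5425, 0.123, 0.111) tool mm [ 97.    8.4 -12.1]
```

Request:
carry_out(
  commands=[
    [[0,5,5,-5,0],[0,18,5,-5,0],[0,20,2,0,0],[0,15,0,0,0],[0,3,0,0,0],[0,0,0,0,0]],
  ],
)

```text
time: 29.42
position: [0.5488, 0.1234, 0.1475]
tool_rot: [0.128, 0.677, -0.133, 0.712]
ft_force: [-0.7, 0.2, -2.7]
grip_width: 0.0472
```

```bash
python3 -c "
from h import *
go((.5435,.122,.111))"
```

```text
t 29.42 p [0.5488 0.1234 0.1475] down [ 0.047 -0.017 -0.999] jaw deg 68.7 w 0.0472 F [-0.7  0.2 -2.7]
(0.5435, 0.122, 0.111) tool mm [36.3 -3.3 -6.2]
```

Request:
carry_out(
  commands=[
    [[0,5,-2,-4,0],[0,8,-1,-4,0],[0,5,0,0,0],[0,0,0,0,0],[0,0,0,0,0]],
  ],
)

```text
time: 29.83
position: [0.5434, 0.123, 0.1317]
tool_rot: [0.129, 0.674, -0.133, 0.715]
ft_force: [0.6, -0.4, -2.2]
grip_width: 0.0469
```

```bash
python3 -c "
from h import *
go((.542,.1225,.111))"
```

```text
t 29.83 p [0.5434 0.123  0.1317] down [ 0.055 -0.017 -0.998] jaw deg 68.7 w 0.0469 F [ 0.6 -0.4 -2.2]
(0.542, 0.1225, 0.111) tool mm [20.6 -1.1 -2.3]
```

Request:
carry_out(
  commands=[
    [[0,9,-1,-1,0],[0,9,0,-1,0],[0,4,0,0,0],[0,0,0,0,0]],
  ],
)

```text
time: 30.17
position: [0.5448, 0.1225, 0.1097]
tool_rot: [0.129, 0.672, -0.133, 0.717]
ft_force: [-0.5, 0.1, 4.0]
grip_width: 0.0466
```

```bash
python3 -c "
from h import *
go((.542,.1225,.111))"
```

```text
t 30.17 p [0.5448 0.1225 0.1097] down [ 0.061 -0.017 -0.998] jaw deg 68.7 w 0.0466 F [-0.5  0.1  4. ]
(0.542, 0.1225, 0.111) tool mm [-1.5 -1.  -2.5]
```

Contact at the expected height (0.1097). Release and rise.

Request:
carry_out(
  commands=[
    [[0.8,0,0,0,0],[0.8,0,0,0,0],[0.8,0,0,0,0],[0.8,0,0,0,0],[0.8,0,0,0,0],[0.8,0,0,0,0],[0.8,0,0,0,0],[0.8,-8,0,0,0]],
  ],
)

```text
time: 30.83
position: [0.5445, 0.1225, 0.1174]
tool_rot: [0.129, 0.672, -0.133, 0.717]
ft_force: [0.2, 0.3, -0.5]
grip_width: 0.0694
```

Request:
carry_out(
  commands=[
    [[0.8,-25,0,0,0],[0.8,-38,0,0,0],[0.8,-38,0,0,0],[0.8,-38,0,0,0],[0.8,-38,0,0,0],[0.8,-20,0,0,0],[0.7,0,-20,10,0],[0.7,0,-30,17,0]],
  ],
)

```text
time: 31.5
position: [0.5371, 0.0736, 0.3307]
tool_rot: [0.127, 0.672, -0.129, 0.718]
ft_force: [-0.1, -0.8, -0.0]
grip_width: 0.0638
```

```bash
python3 -c "
from h import *
go((.6238,-.158,.31),(.6238,-.158,.161))"
```

```text
t 31.5 p [0.5371 0.0736 0.3307] down [ 0.063 -0.014 -0.998] jaw deg 69.1 w 0.0638 F [-0.1 -0.8 -0. ]
(0.6238, -0.158, 0.31) tool mm [  29.2 -185.7  162.1]
(0.6238, -0.158, 0.161) tool mm [148.7  -1.5  -9.5]
```

Request:
carry_out(
  commands=[
    [[0.7,0,-27,24,0],[0.7,0,-27,24,0],[0.7,0,-27,24,0],[0.7,0,-27,24,0],[0.7,0,-24,20,0],[0.7,0,-10,10,0],[0.7,0,0,0,0],[0.7,0,0,0,0]],
  ],
)

```text
time: 32.17
position: [0.6049, -0.1153, 0.3465]
tool_rot: [0.128, 0.668, -0.13, 0.721]
ft_force: [0.0, 0.2, -0.2]
grip_width: 0.0611
```

```bash
python3 -c "
from h import *
go((.6238,-.158,.159))
cv2.imwrite('pics/scene6.png',robot.camera('scene')[:,:,::-1])
a=cv2.imread('pics/scene6.png')[60:260,190:420];cv2.imwrite('pics/chk6.png',cv2.resize(a,None,fx=3,fy=3,interpolation=3))
print([proj('scene',np.array(p)) for p in([.4775,.258,.1],[.508,.194,.116],[.5425,.123,.18])])"
```

```text
t 32.17 p [ 0.6049 -0.1153  0.3465] down [ 0.073 -0.017 -0.997] jaw deg 69.0 w 0.0611 F [ 0.   0.2 -0.2]
(0.6238, -0.158, 0.159) tool mm [189.  -35.1  18.9]
[array([223.81724165, 153.02627484]), array([244.48443088, 150.61639138]), array([267.52366594, 132.30059303])]
```

View pics/chk6.png

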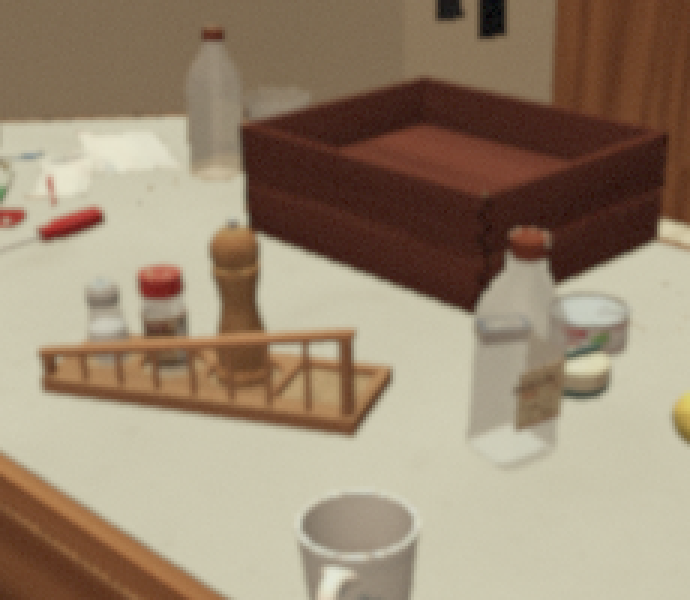

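The shaker, jar and mill stand upright, and their tops are within 2 px of the seated projections (mill top (268,134), lid (243,150)). Now the bottle.

Request:
carry_out(
  commands=[
    [[0.7,0,-12,6,0],[0.7,10,-12,6,0],[0.7,25,-6,4,0],[0.7,30,0,0,0],[0.7,15,0,0,0],[0.7,0,0,0,0],[0.7,0,0,0,0]],
  ],
)

```text
time: 32.8
position: [0.6142, -0.1466, 0.2648]
tool_rot: [0.124, 0.668, -0.126, 0.722]
ft_force: [0.5, -0.8, 0.4]
grip_width: 0.0613
```

```bash
python3 -c "
from h import *
go((.6238,-.158,.159))"
```

```text
t 32.8 p [ 0.6142 -0.1466  0.2648] down [ 0.075 -0.016 -0.997] jaw deg 69.7 w 0.0613 F [ 0.5 -0.8  0.4]
(0.6238, -0.158, 0.159) tool mm [106.4  -8.5   5. ]
```

Request:
carry_out(
  commands=[
    [[0.7,5,-4,3,0],[0.7,18,-3,3,0],[0.7,20,0,2,0],[0.7,0,0,0,0],[0.7,0,0,0,0]],
  ],
)

```text
time: 33.22
position: [0.6261, -0.1585, 0.2265]
tool_rot: [0.122, 0.665, -0.126, 0.726]
ft_force: [0.5, 0.2, 0.5]
grip_width: 0.0612
```

```bash
python3 -c "
from h import *
go((.627,-.158,.159))"
```

```text
t 33.22 p [ 0.6261 -0.1585  0.2265] down [ 0.084 -0.021 -0.996] jaw deg 69.8 w 0.0612 F [0.5 0.2 0.5]
(0.627, -0.158, 0.159) tool mm [67.3  0.2 -5.1]
```

Request:
carry_out(
  commands=[
    [[0.7,10,0,-1,0],[0.7,20,0,-2,0],[0.7,20,0,-1,0],[0.7,12,0,0,0],[0.7,4,0,0,0],[0.7,0,0,0,0]],
  ],
)

```text
time: 33.72
position: [0.633, -0.1606, 0.1657]
tool_rot: [0.12, 0.659, -0.127, 0.731]
ft_force: [-0.2, 0.2, -0.2]
grip_width: 0.0608
```

```bash
python3 -c "
from h import *
go((.627,-.158,.159))"
```

```text
t 33.72 p [ 0.633  -0.1606  0.1657] down [ 0.099 -0.028 -0.995] jaw deg 69.9 w 0.0608 F [-0.2  0.2 -0.2]
(0.627, -0.158, 0.159) tool mm [ 6.   0.4 -7.2]
```

Request:
carry_out(
  commands=[
    [[0,5,0,-6,0],[0,0,0,0,0],[0,0,0,0,0],[0,0,0,0,0],[0,0,0,0,0],[0,0,0,0,0],[0,0,0,0,0]],
  ],
  force=35,
)

```text
time: 34.3
position: [0.6294, -0.1592, 0.1643]
tool_rot: [0.119, 0.657, -0.127, 0.734]
ft_force: [0.2, 0.5, -1.4]
grip_width: 0.0312
```

```bash
cat >> h.py <<'E'
import json
def foot():
    g=json.load(open("grasp.json"));o=robot.get_obs();Rg=Ro.from_quat(g["r"]);R=Ro.from_quat(o["tool_rot"])
    B=R*Rg.inv();p=np.array(o["position"])+B.apply(np.array([.6238,-.158,0])-g["p"])
    z=B.apply([0,0,1]);print("foot",p.round(4),"tilt",z[:2].round(3),"turned deg",np.degrees(B.as_rotvec()[2]).round(1));return p
E
python3 -c "
from h import *
o=robot.get_obs();json.dump(dict(p=list(map(float,o['position'])),r=list(map(float,o['tool_rot']))),open('grasp.json','w'))
go();foot();print(np.round(o['q'],2))"
```

```text
t 34.3 p [ 0.6294 -0.1592  0.1643] down [ 0.105 -0.031 -0.994] jaw deg 70.0 w 0.0312 F [ 0.2  0.5 -1.4]
foot [ 0.6238 -0.158   0.    ] tilt [0. 0.] turned deg 0.0
[-0.43  0.55  1.5   0.02  0.99 -1.66]
```

Gripped at 31 mm (32 mm cap). The tool has tilted about 0.1 rad, so I'll track the foot from the grasp pose. Lift and carry.

Request:
carry_out(
  commands=[
    [[0,-10,0,0,0],[0,-30,0,0,0],[0,-38,0,0,0],[0,-38,0,0,0],[0,-38,0,0,0],[0,-10,0,0,0]],
  ],
)

```text
time: 34.8
position: [0.607, -0.1523, 0.3285]
tool_rot: [0.12, 0.664, -0.126, 0.727]
ft_force: [0.6, -0.7, -2.5]
grip_width: 0.0308
```

```bash
python3 -c "
from h import *
go();p=foot();R=Ro.from_quat(robot.get_obs()['tool_rot']);print(R.inv().apply(np.array([.5797,.0454,.17])-p)*1e3)"
```

```text
t 34.8 p [ 0.607  -0.1523  0.3285] down [ 0.087 -0.023 -0.996] jaw deg 70.0 w 0.0308 F [ 0.6 -0.7 -2.5]
foot [ 0.5984 -0.1497  0.1643] tilt [ 0.018 -0.008] turned deg 0.0
[-11.78934569 176.93798256 -83.7653044 ]
```

Request:
carry_out(
  commands=[
    [[0,-3,20,-10,0],[0,-3,34,-16,0],[0,-3,34,-16,0],[0,0,34,-16,0],[0,0,30,-14,0],[0,0,15,-7,0]],
  ],
)

```text
time: 35.3
position: [0.5913, 0.0313, 0.3416]
tool_rot: [0.122, 0.657, -0.132, 0.732]
ft_force: [-0.2, -0.4, -2.6]
grip_width: 0.0309
```

Request:
carry_out(
  commands=[
    [[0,0,0,0,-7],[0,0,0,0,-7],[0,0,0,0,-7],[0,0,0,0,-7],[0,0,0,0,-7],[0,0,0,0,-2]],
  ],
)

```text
time: 35.8
position: [0.5861, 0.0403, 0.3442]
tool_rot: [-0.123, 0.665, 0.093, 0.731]
ft_force: [0.2, -0.7, -2.5]
grip_width: 0.0313
```

```bash
python3 -c "
from h import *
go();p=foot();R=Ro.from_quat(robot.get_obs()['tool_rot']);print(R.inv().apply(np.array([.5797,.0454,.17])-p)*1e3)"
```

```text
t 35.8 p [0.5861 0.0403 0.3442] down [ 0.099 -0.028 -0.995] jaw deg 107.5 w 0.0313 F [ 0.2 -0.7 -2.5]
foot [0.5805 0.0268 0.1804] tilt [0.003 0.068] turned deg 37.5
[ 9.74976782 18.51421078  3.99323205]
```

```bash
python3 -c "
from h import *
cv2.imwrite('pics/scene7.png',robot.camera('scene')[:,:,::-1])
a=cv2.imread('pics/scene7.png')[75:225,235:345];cv2.imwrite('pics/chk7.png',cv2.resize(a,None,fx=4,fy=4,interpolation=3))
p=foot()
for yaw in(15,25.7,35):
    c=np.radians(yaw+np.array([45,135,225,315]));print(yaw,[((proj('scene',p+np.array([.042*np.cos(t),.042*np.sin(t),-.068*0+ .068*-0]))-[235,75])*4).round().tolist() for t in c])
"
```

```text
foot [0.5805 0.0269 0.1805] tilt [0.003 0.067] turned deg 37.4
15 [[250.0, 227.0], [203.0, 253.0], [278.0, 268.0], [323.0, 240.0]]
25.7 [[239.0, 228.0], [206.0, 257.0], [290.0, 266.0], [319.0, 236.0]]
35 [[231.0, 230.0], [211.0, 260.0], [298.0, 264.0], [314.0, 234.0]]
```

View pics/chk7.png

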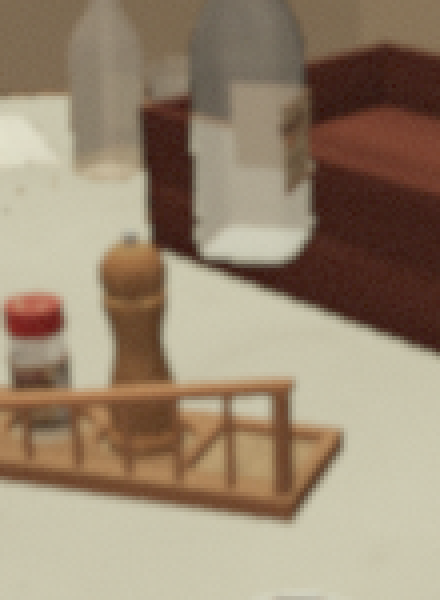

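The bottle's front bottom corner is at crop (290,265), against a predicted (290,266) for yaw 25.7°, so it is aligned with the square seat. Move over it and descend.

Request:
carry_out(
  commands=[
    [[0,0,9,2,0],[0,10,8,-2,0],[0,25,2,-3,0],[0,25,0,-3,0],[0,20,0,-2,0],[0,10,0,-1,0],[0,0,0,0,0]],
  ],
)

```text
time: 36.43
position: [0.5805, 0.0583, 0.2537]
tool_rot: [-0.119, 0.663, 0.09, 0.734]
ft_force: [-0.1, 0.1, -1.6]
grip_width: 0.0312
```

```bash
cat >> h.py <<'E'
def seat(z):
    go();p=foot();R=Ro.from_quat(robot.get_obs()['tool_rot']);print("d",(R.inv().apply(np.array([.580,.0447,z])-p)*1e3).round(1))
E
python3 -c "
from h import *
seat(.035)"
```

```text
t 36.43 p [0.5805 0.0583 0.2537] down [ 0.105 -0.025 -0.994] jaw deg 106.9 w 0.0312 F [-0.1  0.1 -1.6]
foot [0.5757 0.0455 0.0899] tilt [-0.002  0.064] turned deg 36.9
d [55.   1.  -1.2]
```

Request:
carry_out(
  commands=[
    [[0,10,1,0,0],[0,18,0,0,0],[0,16,0,-1,0],[0,8,0,0,0],[0,0,0,0,0]],
  ],
)

```text
time: 36.85
position: [0.5875, 0.0598, 0.2028]
tool_rot: [-0.118, 0.66, 0.089, 0.736]
ft_force: [0.1, 1.3, -1.8]
grip_width: 0.0309
```

```bash
python3 -c "
from h import *
seat(.012)"
```

```text
t 36.85 p [0.5875 0.0598 0.2028] down [ 0.112 -0.024 -0.993] jaw deg 106.7 w 0.0309 F [ 0.1  1.3 -1.8]
foot [0.5838 0.0472 0.0389] tilt [-0.009  0.062] turned deg 36.7
d [26.3  0.2 -7. ]
```

Request:
carry_out(
  commands=[
    [[0,0,0,-4,0],[0,4,0,-3,0],[0,6,0,0,0],[0,0,0,0,0]],
  ],
)

```text
time: 37.18
position: [0.5834, 0.0576, 0.1941]
tool_rot: [-0.118, 0.658, 0.089, 0.738]
ft_force: [-0.1, -0.1, -2.7]
grip_width: 0.0309
```

```bash
python3 -c "
from h import *
seat(.012)"
```

```text
t 37.18 p [0.5834 0.0576 0.1941] down [ 0.117 -0.024 -0.993] jaw deg 106.7 w 0.0309 F [-0.1 -0.1 -2.7]
foot [0.5805 0.045  0.0302] tilt [-0.014  0.063] turned deg 36.7
d [18.   0.9 -2.5]
```

Request:
carry_out(
  commands=[
    [[0,6,0,-1,0],[0,6,0,-1,0],[0,4,0,0,0],[0,0,0,0,0]],
  ],
)

```text
time: 37.52
position: [0.5843, 0.0563, 0.1779]
tool_rot: [-0.118, 0.657, 0.088, 0.739]
ft_force: [-0.3, 0.1, -2.2]
grip_width: 0.0309
```

```bash
python3 -c "
from h import *
seat(.012)"
```

```text
t 37.52 p [0.5843 0.0563 0.1779] down [ 0.12  -0.024 -0.992] jaw deg 106.6 w 0.0309 F [-0.3  0.1 -2.2]
foot [0.582  0.0437 0.014 ] tilt [-0.018  0.063] turned deg 36.7
d [ 1.7  1.7 -1.8]
```

Request:
carry_out(
  commands=[
    [[0,2,1,-2,0],[0,2,0,0,0],[0.65,0,0,0,0],[0.65,0,0,0,0],[0.65,0,0,0,0],[0.65,0,0,0,0],[0.65,0,0,0,0]],
  ],
)

```text
time: 38.1
position: [0.5881, 0.0555, 0.1788]
tool_rot: [-0.12, 0.652, 0.087, 0.744]
ft_force: [0.4, -0.0, 0.5]
grip_width: 0.0539
```

Request:
carry_out(
  commands=[
    [[0.65,-8,0,1,0],[0.65,-20,0,2,0],[0.65,-30,0,3,0],[0.65,-35,0,3,0],[0.65,-35,0,0,0],[0.65,0,0,-30,0],[0.65,0,0,-35,0],[0.65,0,0,-20,0]],
  ],
)

```text
time: 38.77
position: [0.5015, 0.0375, 0.3058]
tool_rot: [-0.121, 0.65, 0.088, 0.745]
ft_force: [-0.3, 0.2, -0.1]
grip_width: 0.0564
```

Request:
carry_out(
  commands=[
    [[0.65,0,-35,0,0],[0.65,0,-35,0,0],[0.65,0,-35,0,0],[0.65,0,-35,0,0],[0.65,0,-35,0,0],[0.65,0,-35,0,0],[0.65,0,-20,0,0],[0.65,0,0,0,0]],
  ],
)

```text
time: 39.43
position: [0.5627, -0.1889, 0.3265]
tool_rot: [-0.123, 0.649, 0.089, 0.746]
ft_force: [1.0, 0.0, -0.1]
grip_width: 0.0565
```

```bash
python3 -c "
from h import *
go()
for n in('top','scene'): cv2.imwrite(f'pics/{n}8.png',robot.camera(n)[:,:,::-1])
a=cv2.imread('pics/top8.png')[130:290,180:440];b=cv2.imread('pics/scene8.png')[90:240,190:434]
cv2.imwrite('pics/chk8.png',np.vstack([cv2.resize(a,None,fx=2,fy=2,interpolation=3)[:300,:488],cv2.resize(b,(488,300),interpolation=3)]))
for nm,p in dict(sh=[.4775,.258,.1],jar=[.508,.194,.116],mill=[.5425,.123,.18],bot=[.5797,.0454,.222]).items(): print(nm,proj('top',np.array(p)).round(1),proj('scene',np.array(p)).round(1))"
```

```text
t 39.43 p [ 0.5627 -0.1889  0.3265] down [ 0.142 -0.027 -0.989] jaw deg 107.1 w 0.0565 F [ 1.   0.  -0.1]
sh [202.3 228.8] [223.8 153. ]
jar [225.2 216.1] [244.5 150.6]
mill [248.4 199.2] [267.5 132.3]
bot [277.5 180.9] [295.4 120.5]
```

View pics/chk8.png

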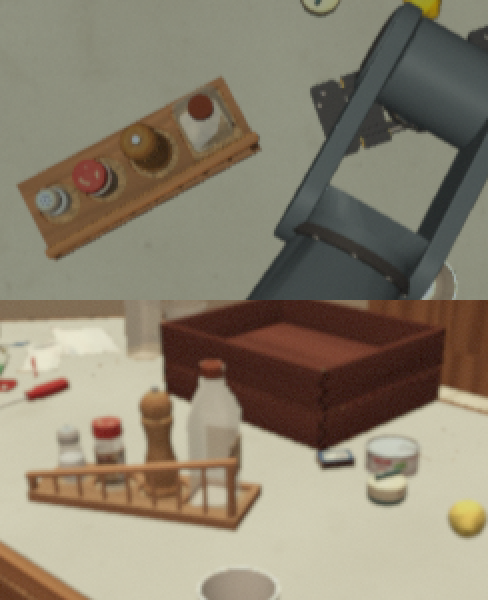

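All four stand in the row. In the top view the bottle cap is at about (280.5,183.5), some 3 px off its expected spot, so I'll measure it and the others more closely.

```bash
python3 -c "
from h import *
for n,boxes in dict(top=dict(bot=(266,168,300,200),jar=(212,205,245,232)),scene=dict(bot=(280,110,312,135),jar=(230,140,260,170))).items():
    im=cv2.imread(f'pics/{n}8.png')
    for k,(a,b,c,d) in boxes.items():
        w=cv2.resize(im[b:d,a:c],None,fx=4,fy=4,interpolation=3);h=cv2.cvtColor(w,cv2.COLOR_BGR2HSV).astype(int)
        m=(((h[...,0]<8)|(h[...,0]>170))&(h[...,1]>120)).astype(np.uint8)
        N,l,s,ct=cv2.connectedComponentsWithStats(m);i=1+np.argmax(s[1:,4]);print(n,k,a+ct[i][0]/4,b+ct[i][1]/4,s[i][:4]/4+[a,b,0,0])
a=cv2.imread('pics/top8.png')[160:225,235:315];b=cv2.imread('pics/scene8.png')[110:220,250:340]
cv2.imwrite('pics/chk9.png',np.hstack([cv2.resize(a,(480,390),interpolation=3),cv2.resize(b,(319,390),interpolation=3)]))
for z in(0,.125):
  for c in np.radians(25.7+np.array([45,135,225,315])): q=np.array([.58+.044*np.cos(c),.045+.044*np.sin(c),.01+z]);print(z,((proj('top',q)-[235,160])*6).round(),((proj('scene',q)-[250,110])*3.545+[480,0]).round())
"
```

```text
top bot 281.375 186.375 [281. 185.   1.   3.]
top jar 224.82427536231884 217.82910628019323 [216. 210.  18.  17.]
scene bot 295.7634462151394 120.65786852589642 [280. 110.  32.  25.]
scene jar 243.56367924528303 154.40330188679246 [237. 149.  13.  10.]
0 [208. 170.] [632. 264.]
0 [267. 285.] [603. 297.]
0 [383. 225.] [674. 307.]
0 [324. 111.] [701. 274.]
0.125 [178. 128.] [625. 126.]
0.125 [242. 253.] [594. 154.]
0.125 [370. 188.] [669. 163.]
0.125 [305.  63.] [697. 134.]
```

View pics/chk9.png

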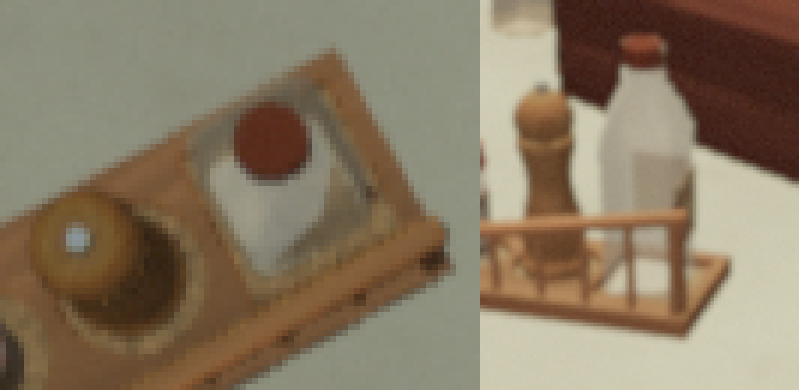

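```bash
python3 -c "
from h import *
for s in((295.7,120.4),(295.7,121.3)): print(tri((280.3,183.5),s), onz('scene',*s,.222))
print(onz('top',280.3,183.5,.222),onz('top',280.3,183.5,.23))
print('mill',onz('top',235+77/6,160+238/6,.18),tri((235+77/6,160+238/6),(250+62/3.545,110+86/3.545)))
for u,v in((195,130),(335,52),(440,220),(250,310)):print(onz('top',235+u/6,160+v/6,.018).round(4))
for u,v in((188,152),(318,90),(395,228),(262,290)):print('rec',onz('top',235+u/6,160+v/6,.018).round(4))
"
```

```text
(array([0.57313031, 0.03799525, 0.22544937]), np.float64(0.0013522362612366449)) [0.58087521 0.04560776 0.222     ]
(array([0.57345129, 0.03829854, 0.2228273 ]), np.float64(0.0010708224604037324)) [0.57563413 0.03992987 0.222     ]
[0.5731749  0.03871005 0.222     ] [0.57186582 0.03806131 0.23      ]
mill [0.54136404 0.12441073 0.18      ] (array([0.54266473, 0.1249998 , 0.17365537]), np.float64(0.0011744984050390454))
[0.613  0.0918 0.018 ]
[0.6488 0.0242 0.018 ]
[ 0.5662 -0.0239  0.018 ]
[0.5259 0.0671 0.018 ]
rec [0.6024 0.0953 0.018 ]
rec [0.6306 0.0327 0.018 ]
rec [ 0.563  -0.0025  0.018 ]
rec [0.5352 0.0612 0.018 ]
```

By triangulation the cap is at (0.573,0.038,0.224). That height is right for a seated bottle, but it is about 9 mm off centre towards the gallery. I need to know whether the bottle leans or just sits against the recess wall, so I'll take one enlarged look at its base.

```bash
python3 -c "
from h import *
f=lambda n,o,s,c,yaw,z=0,r=.043:[((proj(n,np.array([c[0]+r*np.cos(t),c[1]+r*np.sin(t),c[2]+z]))-o)*s).round().tolist() for t in np.radians(yaw+np.array([45,135,225,315]))]
print('init scene pred (bt.png)',f('scene',[330,130],6,(.6238,-.158,0),-11))
print('now centred',f('scene',[270,140],9,(.58,.045,.01),25.7),'shifted',f('scene',[270,140],9,(.573,.038,.01),25.7))
print('125 centred',f('scene',[270,140],9,(.58,.045,.01),25.7,.125),'shifted',f('scene',[270,140],9,(.573,.038,.01),25.7,.125))
S=np.mean([robot.camera('scene').astype(float) for _ in range(8)],0)[:,:,::-1]
T=np.mean([robot.camera('top').astype(float) for _ in range(8)],0)[:,:,::-1]
a=cv2.resize(S[140:206,270:315],None,fx=9,fy=9,interpolation=3);b=cv2.resize(T[165:220,260:305],None,fx=8.7,fy=10.8,interpolation=3)
im=np.hstack([a,b[:594,:]]);cv2.imwrite('pics/chk10.png',np.clip((im-110)*1.6+128,0,255).astype(np.uint8))
g=[260,165];s=np.array([8.7,10.8]);print('top centred',f('top',g,s,(.58,.045,.01),25.7),'shifted',f('top',g,s,(.573,.038,.01),25.7),'(+405 in x)')
"
```

```text
init scene pred (bt.png) [[199.0, 443.0], [96.0, 481.0], [180.0, 537.0], [286.0, 496.0]]
now centred [[206.0, 402.0], [135.0, 482.0], [312.0, 508.0], [377.0, 426.0]] shifted [[205.0, 415.0], [133.0, 496.0], [312.0, 523.0], [377.0, 439.0]]
125 centred [[188.0, 51.0], [114.0, 121.0], [299.0, 143.0], [368.0, 71.0]] shifted [[187.0, 62.0], [111.0, 133.0], [298.0, 155.0], [367.0, 83.0]]
top centred [[88.0, 254.0], [170.0, 455.0], [335.0, 351.0], [252.0, 150.0]] shifted [[109.0, 279.0], [192.0, 481.0], [357.0, 376.0], [273.0, 175.0]] (+405 in x)
```

View pics/chk10.png

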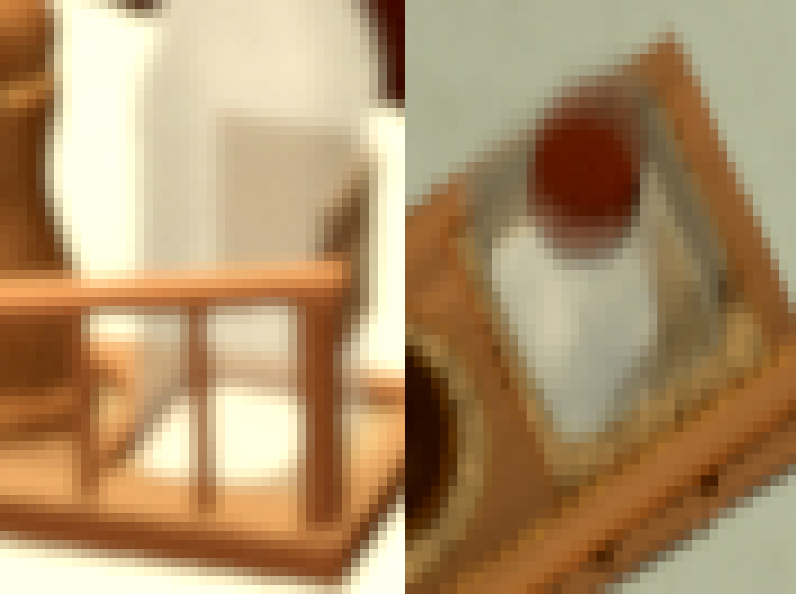

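The base corner in the top crop at (170,445) matches a centred base, yet the cap sits 9 mm back and looks smeared over the averaged frames. The bottle may be rocking, so I'll measure the cap frame by frame.

```bash
cat >> h.py <<'E'
def cap(n,box):
    a,b,c,d=box;w=cv2.resize(robot.camera(n)[b:d,a:c,::-1],None,fx=4,fy=4,interpolation=3).astype(int)
    m=((w[...,2]-w[...,1]>35)&(w[...,1]<75 if n=="top" else w[...,2]-w[...,1]>45)).astype(np.uint8)
    N,l,s,ct=cv2.connectedComponentsWithStats(m)
    y,x=np.array(m.shape)/2;i=1+np.argmax([s[k][4]/(1+np.hypot(*(ct[k]-[x,y]))) for k in range(1,N)]);return ct[i]/4+[a-.4,b-.4],s[i][2:]/4
E
python3 -c "
from h import *
for i in range(10):
    c,s=cap('top',(269,172,292,195));print(round(robot.get_obs()['time'],2),c.round(2),s,onz('top',*c,.222)[:2].round(4))"
```

```text
40.38 [280.68 178.66] [ 12.  12. 416.] [0.5851 0.0376]
40.43 [280.36 179.76] [ 12.  12. 424.] [0.5824 0.0384]
40.48 [280.03 180.68] [ 11.  12. 416.] [0.5802 0.0392]
40.53 [279.98 181.42] [ 11.  12. 412.] [0.5783 0.0394]
40.58 [279.98 181.69] [ 11.  12. 416.] [0.5777 0.0394]
40.63 [280.   181.48] [ 11.  12. 416.] [0.5782 0.0393]
40.68 [280.03 180.68] [ 11.  12. 416.] [0.5802 0.0392]
40.73 [280.25 179.88] [ 12.  11. 420.] [0.5821 0.0387]
40.78 [280.63 178.98] [ 12.  11. 416.] [0.5843 0.0377]
40.83 [280.96 177.9 ] [ 11.  11. 420.] [0.587  0.0369]
```

The bottle is indeed rocking after release, so the base is centred and it isn't stuck. I'll let it settle.

```bash
python3 -c "
from h import *
for i in range(60):
    c,s=cap('top',(265,165,296,198))
    if i%3==0: print(round(robot.get_obs()['time'],2),onz('top',*c,.222)[:2].round(4))"
```

```text
40.88 [0.5879 0.0367]
41.03 [0.5818 0.0384]
41.18 [0.5785 0.0394]
41.33 [0.5833 0.0381]
41.48 [0.5877 0.0368]
41.63 [0.5823 0.0384]
41.78 [0.5792 0.0392]
41.93 [0.5824 0.0385]
42.08 [0.5879 0.0368]
42.23 [0.5843 0.0378]
42.38 [0.5807 0.0392]
42.53 [0.5809 0.039 ]
42.68 [0.5844 0.0378]
42.83 [0.5879 0.0368]
42.98 [0.5842 0.0378]
43.13 [0.5815 0.0387]
43.28 [0.581 0.039]
43.43 [0.5835 0.0379]
43.58 [0.5867 0.037 ]
43.73 [0.586  0.0371]
```

Request:
carry_out(
  commands=[
    [[0.65,-5,0,0,0],[0.65,-5,0,0,0],[0.65,-5,0,0,0],[0.65,-5,0,0,0],[0.65,0,0,0,0],[0.65,0,0,0,0],[0.65,0,0,0,0],[0.65,0,0,0,0]],
  ],
)

```text
time: 44.5
position: [0.5586, -0.1841, 0.349]
tool_rot: [-0.124, 0.648, 0.091, 0.746]
ft_force: [-0.1, -0.4, -0.0]
grip_width: 0.0569
```

Request:
carry_out(
  commands=[
    [[0.65,0,0,0,0],[0.65,0,0,0,0],[0.65,0,0,0,0],[0.65,0,0,0,0],[0.65,0,0,0,0],[0.65,0,0,0,0],[0.65,0,0,0,0],[0.65,0,0,0,0]],
  ],
)

```text
time: 45.17
position: [0.5581, -0.1838, 0.3477]
tool_rot: [-0.123, 0.649, 0.092, 0.745]
ft_force: [-0.2, 0.4, -0.6]
grip_width: 0.0566
```

Request:
carry_out(
  commands=[
    [[0.65,0,0,0,0],[0.65,0,0,0,0],[0.65,0,0,0,0],[0.65,0,0,0,0],[0.65,0,0,0,0],[0.65,0,0,0,0],[0.65,0,0,0,0],[0.65,0,0,0,0]],
  ],
)

```text
time: 45.83
position: [0.5581, -0.1838, 0.3478]
tool_rot: [-0.123, 0.649, 0.092, 0.745]
ft_force: [1.1, -0.3, -0.1]
grip_width: 0.0566
```

Request:
carry_out(
  commands=[
    [[0.65,0,0,0,0],[0.65,0,0,0,0],[0.65,0,0,0,0],[0.65,0,0,0,0],[0.65,0,0,0,0],[0.65,0,0,0,0],[0.65,0,0,0,0],[0.65,0,0,0,0]],
  ],
)

```text
time: 46.5
position: [0.5581, -0.1838, 0.3478]
tool_rot: [-0.123, 0.649, 0.092, 0.745]
ft_force: [-0.3, 0.1, -0.1]
grip_width: 0.0565
```

Request:
carry_out(
  commands=[
    [[0.65,0,0,0,0],[0.65,0,0,0,0],[0.65,0,0,0,0],[0.65,0,0,0,0],[0.65,0,0,0,0],[0.65,0,0,0,0],[0.65,0,0,0,0],[0.65,0,0,0,0]],
  ],
)

```text
time: 47.17
position: [0.5581, -0.1838, 0.3478]
tool_rot: [-0.123, 0.649, 0.092, 0.745]
ft_force: [0.2, -0.2, 0.2]
grip_width: 0.057
```

Request:
carry_out(
  commands=[
    [[0.65,0,0,0,0],[0.65,0,0,0,0],[0.65,0,0,0,0],[0.65,0,0,0,0],[0.65,0,0,0,0],[0.65,0,0,0,0],[0.65,0,0,0,0],[0.65,0,0,0,0]],
  ],
)

```text
time: 47.83
position: [0.5581, -0.1838, 0.3478]
tool_rot: [-0.123, 0.649, 0.092, 0.745]
ft_force: [0.2, -0.5, -0.0]
grip_width: 0.057
```

```bash
python3 -c "
from h import *
for i in range(20):
    c,s=cap('top',(265,165,296,198))
    if i%2==0: print(round(robot.get_obs()['time'],2),onz('top',*c,.222)[:2].round(4))
go()"
```

```text
47.88 [0.5881 0.0368]
47.98 [0.5871 0.0369]
48.08 [0.587  0.0369]
48.18 [0.588  0.0367]
48.28 [0.587  0.0368]
48.38 [0.5872 0.0367]
48.48 [0.5879 0.0368]
48.58 [0.5871 0.0368]
48.68 [0.5879 0.0368]
48.78 [0.5874 0.037 ]
t 48.83 p [ 0.5581 -0.1838  0.3478] down [ 0.14  -0.024 -0.99 ] jaw deg 107.3 w 0.0567 F [-0.5  0.4  0. ]
```

The bottle is at rest since 47.9 s, cap at (0.5875,0.0368). One last look at its seat, with predictions for comparison.

```bash
python3 -c "
from h import *
S=np.mean([robot.camera('scene').astype(float) for _ in range(4)],0)[:,:,::-1]
T=np.mean([robot.camera('top').astype(float) for _ in range(4)],0)[:,:,::-1]
a=cv2.resize(S[105:205,255:320],None,fx=6,fy=6,interpolation=3);b=cv2.resize(T[165:225,255:305],None,fx=8,fy=10,interpolation=3)
im=np.hstack([a,b]);cv2.imwrite('pics/chk11.png',np.clip((im-110)*1.3+118,0,255).astype(np.uint8))
f=lambda n,o,s,c,yaw,z=0,r=.043:[((proj(n,np.array([c[0]+r*np.cos(t),c[1]+r*np.sin(t),c[2]+z]))-o)*s).round().tolist() for t in np.radians(yaw+np.array([45,135,225,315]))]
d=np.array([.433,-.901])
for k in(0,.007):
  c=(*(np.array([.58,.0447])+k*d),.01)
  print(k,'top base',f('top',[255,165],np.array([8,10]),c,25.7),'scene base',f('scene',[255,105],6,c,25.7),'cap top/scene',(proj('top',np.array([c[0],c[1],.222]))-[255,165])*[8,10],(proj('scene',np.array([c[0],c[1],.222]))-[255,105])*6)
"
```

```text
0 top base [[121.0, 235.0], [198.0, 422.0], [349.0, 325.0], [272.0, 139.0]] scene base [[228.0, 478.0], [181.0, 532.0], [299.0, 549.0], [342.0, 494.0]] cap top/scene [182.32392841 158.07262102] [244.13904417  93.27851542]
0.007 top base [[139.0, 224.0], [215.0, 410.0], [366.0, 313.0], [290.0, 128.0]] scene base [[241.0, 480.0], [194.0, 534.0], [313.0, 551.0], [355.0, 496.0]] cap top/scene [202.83897118 145.04592475] [258.6373921   94.64319629]
```

View pics/chk11.png

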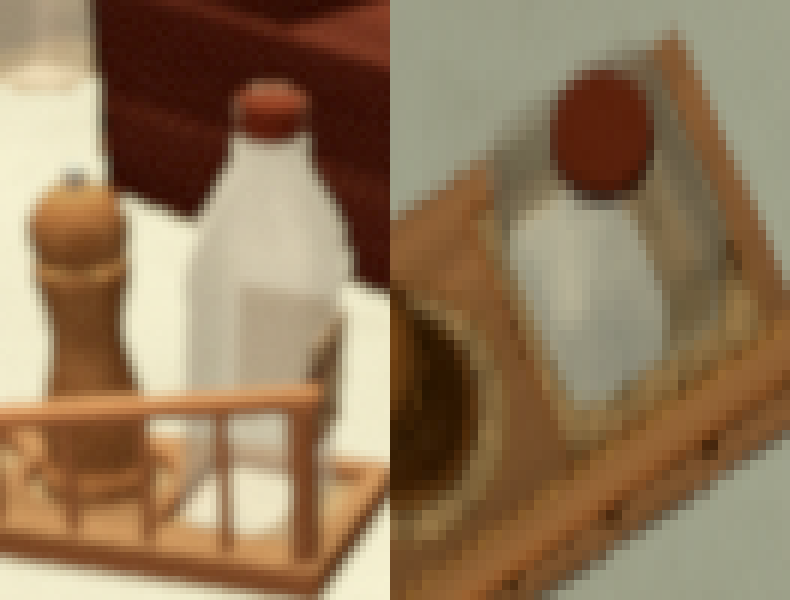

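In the top crop a cork strip shows on both the mill side and the gallery side of the foot. The base corner at about (205,406) fits a foot shifted about 7 mm towards the high end, the same way as the cap. A foot caught on the rim would put base and cap on opposite sides, so the foot is down in the recess. I'll check the heights, the rest state and the timer once more in numbers, then hand in.

```bash
python3 -c "
from h import *
c,s=cap('top',(265,165,296,198));print('bottle cap tri',tri(c,(255+271/6,105+88/6)),s)
T=robot.camera('top')[:,:,::-1];T0=cv2.imread('pics/top0.png');
for nm,(a,b,e,d) in dict(timer=(326,113,355,140)).items(): print(nm,'diff',np.abs(T[b:d,a:e].astype(int)-T0[b:d,a:e]).mean().round(1))
S=robot.camera('scene')[:,:,::-1];S0=cv2.imread('pics/scene0.png');print('mug diff scene',np.abs(S[228:275,292:328].astype(int)-S0[228:275,292:328]).mean().round(1))
c2,s=cap('top',(265,165,296,198));print('cap move px',c2-c)
go();print(robot.hand_in())"
```

```text
bottle cap tri (array([0.58791032, 0.03620435, 0.22430923]), np.float64(0.0011678962995431354)) [ 11.  12. 412.]
timer diff 9.4
mug diff scene 1.4
cap move px [ 0.00989911 -0.05339806]
t 49.43 p [ 0.5581 -0.1838  0.3478] down [ 0.14  -0.024 -0.99 ] jaw deg 107.3 w 0.0561 F [-0.8  0.8  0.4]
the job is handed in; nothing more can be done
None
```

I put the shaker, jar, mill and bottle in their seats in height order and handed the job in at 49.4 s. The hand-in gives no verdict.

**Last checks that agreed**
- The shaker, jar and mill stood upright, with their tops within about 2 px of where a seated one should appear.
- The bottle rocked for several seconds after I released it. I waited until its cap stopped moving (under 0.06 px between frames).
- The bottle's cap top measured 0.224 m high, against 0.222 m if fully seated.
- The mug's picture is unchanged.

**Checks that were off or unsettled**
- **Fingertip height:** the real fingertips were about 26 mm higher than the reported TCP. My first two tries at the shaker closed on nothing. I corrected for this, and all four grips then matched the given sizes.
- **Tool tilt:** the tool slowly tilted to about 0.14 rad during the job.
- **Bottle off centre:** its cap is 10–12 mm from my estimate of the seat centre, towards the high end. That is slightly more than the foot's play allows, so there may be a small lean or a few millimetres of measuring error. The foot looks down inside the recess.
- **Kitchen timer:** a pixel comparison at its spot in the top view showed a small change (9.4 grey levels). I put that down to the arm's shading or outline, but I did not check it further. The arm never went near the timer.

I viewed 16 pictures, two more than the 14 budgeted.

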